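# Load the scanning stage with specimen mounts

### The arm

A 7-joint arm with a two-finger parallel gripper is mounted at the origin on the work surface. World frame = base frame: x ahead of the robot, y to its left, z up, the work surface at z = 0. Lengths are in m, angles in degrees, forces in N, time in s.
With the tool pointing down it reaches from about 0.35 to 0.775 m from the base axis. Payload 3.1 kg.
Tool frame: the origin (TCP) lies between the finger pads; the fingertips stand 8 mm ahead of it and the grasp point (between the pads) lies 11 mm behind it (nose_length is the distance from the TCP to the fingertips, in m); z points along the fingers, y is the line along which they close (so a half turn about z gives the same grasp; the last joint's range is limited). The gripper opens to 85 mm and grips with 20 to 120 N. Pads are 22 mm wide; open, the fingers measure 114 mm over their backs; the gripper's body (76 mm by 85 mm) begins 54 mm behind the grasp point. The pads swing forward as they close: fully open they stand 13 mm farther back than shut.
Start: joints at [71.866, 17.813, 0.802, 86.603, -0.252, 75.585, -1.558], TCP at [0.149, -0.529, 0.211] pointing down, gripper open.
Joint ranges: [-154.91, 154.91], [-16.99, 109.72], [-72.82, 74.43], [7.12, 147.25], [-82.49, 262.49], [11.32, 116.49], [-174.64, 174.64]. Speed limits (degrees/s): [159.86, 159.86, 180, 180, 180, 180, 180].

### API

Orientations are given as a 3x3 rotation matrix whose columns are the frame's x, y, z axes.
In Python, from rig import get_state, camera, job_done, nose_length gives the robot as it stands.
- The arm moves only by the tool jog_arm, never from a script. Its argument "commands" is a list of rows, each an object with "xyz": the shift along the tool's x, y, z in cm, a list of three; "yaw": the turn about the tool's z in rad; "fingers": the closure, from 0 (fully open) to 1 (shut). In form: [{"xyz": [tx, ty, tz], "yaw": yaw, "fingers": fingers}, ...]. A call has 1 to 12 rows; each row is the pose to reach, as a shift and turn from the pose commanded when the call began, along the tool's axes at that moment; what a row does not reach only later rows make up. A row lasts 1/8 s, in which the tool goes at most 62.5 mm and 10.7 degrees, less where a joint would pass 70% of its speed; a pose out of reach is approached as far as the arm can. A call with a gripper value outside its range is refused whole. The fingers move at their own pace and stop on an object; the grip force is fixed at half the most. Time passes only in rows, so rows that repeat a pose let the fingers close. It gives the time, the measured TCP pose, the force, the opening and the grip force at its end, in the units of the state.
- get_state(): the state, without advancing time (a new reading comes with each control period).
- camera(name): name is "scene" or "top"; returns a dict with "pixels" (420x560x3 uint8, red, green, blue), "range_z" (420x560 float32, m along the optical axis (not along the pixel's ray), 0 where there is no reading), "intrinsics" (3x3 intrinsics, pixels), "position" and "rotation" of the camera in the world. Camera axes: x right, y up, looking along -z (the intrinsics and any distortion apply to the point x, -y, -z); pixel columns grow to the right and rows downward; lengths in m; the calibration is good to about 2 mm. A picture is of the moment at which its call begins.
- job_done(): hands the job in; it is judged then, once.
The state is a dict: "clock": time; "qpos": joint angles; "joint_velocities": joint speeds; "tau": joint torques, N m; "ee_pos": TCP position; "eef_rot": TCP orientation; "wrist_force": force on the tool from outside, world axes, zero at the start; "ft_torque": the same for the moment, N m; "gripper_width": opening from 0.0 (shut) to 1.0 (fully open); "finger_force": force on a finger pad.
Only numpy, scipy, OpenCV 4.12 (cv2) and the standard library are available. Lean on these libraries where they do the work, as an engineer would, in place of code of your own. Each camera call takes 0.05 s, during which the arm holds its last target. There are 200 camera calls.

### The job

Pull the specimen cabinet's drawer open, take out the aluminium stage insert by its blue grip and lower it over the two brass pins of the black microscope stage until it lies flush. Then put every specimen mount from the green tray into a pocket of the insert, one to a pocket and lying flat on the pocket floor, and shut the drawer fully. Leave everything else on the bench where it stands.

Things in the scene. Friction and masses are not known exactly. Their poses are not given: they have to be found in the camera images.
- cabinet: low white one-drawer specimen cabinet, fixed, 270 mm deep (its x), 280 wide (its y), 100 tall; origin at the centre of its underside; the drawer front faces its -x, roughly towards the robot
- cabinet_drawer0 (a joint): drawer opening in m: 0 shut, grows as the drawer slides out along the cabinet's -x, at most 0.19. Light drag (a few N); stays where it is left. The insert in it clears the cabinet's top edge once it is out by about 0.155. Drawer inside 238 mm wide, 225 mm deep; its floor is 22 mm, its side walls 78 mm and its grey front 88 mm above the bench
- cabinet_drawer0_handle (a point): middle of the drawer's steel bar handle: level round bar 11 mm thick, 120 mm long along y, 35 mm in front of the drawer front, 62 mm above the bench; x axis points into the cabinet. Moves with the drawer. Can be pinched from above, fingers in front of and behind the bar, between its end posts (51 mm either side)
- insert: stage insert: aluminium plate 184 (its x) x 120 (y) x 8 mm, ~450 g; origin at the centre of its underside, also its balance point. Holes 12.5 mm wide at x = +-76 mm, y = 0. Alike turned by half a turn. On top 4 mm rails; in the middle a blue grip rib 14 mm thick (x), 60 long (y), top 44 mm above the underside; keep fingertips 13+ mm above the underside. Starts in the drawer, x along its width
- seat (a point): centre of the top face of the black fixed stage, 50 mm above the bench, where the insert's underside must rest; z up. Two brass pins 10 mm thick, 28 mm tall with tapered tips (top 8 mm) stand at x = +-76 mm, y = 0 of this frame. Stage top is 210 x 140 mm, its foot 250 x 170 mm, 30 mm high
- pocket0 (a point): centre of the floor of one of the four pockets on top of the insert (moves with it, 8 mm above the insert's underside). The pocket is 70 mm along x and 40 mm along y (axes parallel to the insert's), bounded by rails 4 mm high; it takes one mount lengthwise along x, either way round
- pocket1 (a point): centre of the floor of one of the four pockets on top of the insert (moves with it, 8 mm above the insert's underside). The pocket is 70 mm along x and 40 mm along y (axes parallel to the insert's), bounded by rails 4 mm high; it takes one mount lengthwise along x, either way round
- pocket2 (a point): centre of the floor of one of the four pockets on top of the insert (moves with it, 8 mm above the insert's underside). The pocket is 70 mm along x and 40 mm along y (axes parallel to the insert's), bounded by rails 4 mm high; it takes one mount lengthwise along x, either way round
- pocket3 (a point): centre of the floor of one of the four pockets on top of the insert (moves with it, 8 mm above the insert's underside). The pocket is 70 mm along x and 40 mm along y (axes parallel to the insert's), bounded by rails 4 mm high; it takes one mount lengthwise along x, either way round
- tray: shallow green tray, fixed, 260 (its x) x 190 mm, 4 mm thick floor, lip 12 mm above the bench; origin at the centre of its underside
- mount0: specimen mount (None: absent; two to four are present): square bar 64 (x) x 34 x 34 mm, amber resin with a grey rock band round its middle, its four long sides alike, about 120 g; origin at its centre. Starts in the green tray on a long side. Grip it across its 34 mm width with the fingertips 9 mm or more above what it lies on, to clear tray lip and pocket rails
- mount1: specimen mount (None: absent; two to four are present): square bar 64 (x) x 34 x 34 mm, amber resin with a grey rock band round its middle, its four long sides alike, about 120 g; origin at its centre. Starts in the green tray on a long side. Grip it across its 34 mm width with the fingertips 9 mm or more above what it lies on, to clear tray lip and pocket rails
- mount2: specimen mount (None: absent; two to four are present): square bar 64 (x) x 34 x 34 mm, amber resin with a grey rock band round its middle, its four long sides alike, about 120 g; origin at its centre. Starts in the green tray on a long side. Grip it across its 34 mm width with the fingertips 9 mm or more above what it lies on, to clear tray lip and pocket rails
- mount3: specimen mount (None: absent; two to four are present): square bar 64 (x) x 34 x 34 mm, amber resin with a grey rock band round its middle, its four long sides alike, about 120 g; origin at its centre. Starts in the green tray on a long side. Grip it across its 34 mm width with the fingertips 9 mm or more above what it lies on, to clear tray lip and pocket rails
- jar: bystander, not to be disturbed: clear lidded glass jar, 72 mm across, 85 mm tall
- wash_bottle: bystander, not to be disturbed: white wash bottle with blue cap, 64 mm across, 160 mm tall
- tissue_box: bystander, not to be disturbed: cardboard box 70 x 110 x 45 mm
- dish: bystander, not to be disturbed: white ceramic dish, 90 mm across, 20 mm tall
- screwdriver: bystander, not to be disturbed: screwdriver, 170 mm long, lying on the cabinet's top
- lens_can: bystander, not to be disturbed: brass lens canister, 52 mm across, 65 mm tall, on the cabinet's top
- slide_case: bystander, not to be disturbed: blue slide case 80 x 90 x 30 mm, lying on the cabinet's top
Mind the look-alikes: they are no part of the job. What is shaped like the mount1 but pink or turquoise is not meant.

How it is judged (in metres and radians):
On the way, in this order (a step that is already met when the one before it is completed fails the run):
1. the drawer is pulled open (value of joint cabinet_drawer0 above 0.12 m), for 0.2 s.
2. the insert lies flush over the pins, let go (horizontal distance between insert and seat below 0.004 m and z of insert in the frame of seat between -0.003 and 0.003 m and angle between the x axis of insert and the x axis of seat, either way round below 0.06 rad and angle between insert's own z axis and vertical below 0.03 rad and contact force between insert and the fingers below 0.5 N), for 0.2 s.
At the end, for the whole second after the job is handed in: The insert lies flush on the stage over both pins (within 4 mm sideways, 3 mm in height); every mount present lies at rest, level, on a pocket floor (centre within 7 mm of the pocket's sideways and 14 to 20 mm above its floor, long axis level within 0.08 rad); the drawer is shut to within 10 mm (horizontal distance between insert and seat below 0.004 m and z of insert in the frame of seat between -0.003 and 0.003 m and angle between the x axis of insert and the x axis of seat, either way round below 0.06 rad and angle between insert's own z axis and vertical below 0.03 rad and linear speed of each of insert, mount0, mount1, mount2, mount3 below 0.02 m/s and angle between mount0's own x axis and vertical between 1.49 and 1.65 rad and ((horizontal distance between mount0 and pocket0 below 0.007 m and z of mount0 in the frame of pocket0 between 0.014 and 0.02 m) or (horizontal distance between mount0 and pocket1 below 0.007 m and z of mount0 in the frame of pocket1 between 0.014 and 0.02 m) or (horizontal distance between mount0 and pocket2 below 0.007 m and z of mount0 in the frame of pocket2 between 0.014 and 0.02 m) or (horizontal distance between mount0 and pocket3 below 0.007 m and z of mount0 in the frame of pocket3 between 0.014 and 0.02 m)) and angle between mount1's own x axis and vertical between 1.49 and 1.65 rad and ((horizontal distance between mount1 and pocket0 below 0.007 m and z of mount1 in the frame of pocket0 between 0.014 and 0.02 m) or (horizontal distance between mount1 and pocket1 below 0.007 m and z of mount1 in the frame of pocket1 between 0.014 and 0.02 m) or (horizontal distance between mount1 and pocket2 below 0.007 m and z of mount1 in the frame of pocket2 between 0.014 and 0.02 m) or (horizontal distance between mount1 and pocket3 below 0.007 m and z of mount1 in the frame of pocket3 between 0.014 and 0.02 m)) and angle between mount2's own x axis and vertical between 1.49 and 1.65 rad and ((horizontal distance between mount2 and pocket0 below 0.007 m and z of mount2 in the frame of pocket0 between 0.014 and 0.02 m) or (horizontal distance between mount2 and pocket1 below 0.007 m and z of mount2 in the frame of pocket1 between 0.014 and 0.02 m) or (horizontal distance between mount2 and pocket2 below 0.007 m and z of mount2 in the frame of pocket2 between 0.014 and 0.02 m) or (horizontal distance between mount2 and pocket3 below 0.007 m and z of mount2 in the frame of pocket3 between 0.014 and 0.02 m)) and angle between mount3's own x axis and vertical between 1.49 and 1.65 rad and ((horizontal distance between mount3 and pocket0 below 0.007 m and z of mount3 in the frame of pocket0 between 0.014 and 0.02 m) or (horizontal distance between mount3 and pocket1 below 0.007 m and z of mount3 in the frame of pocket1 between 0.014 and 0.02 m) or (horizontal distance between mount3 and pocket2 below 0.007 m and z of mount3 in the frame of pocket2 between 0.014 and 0.02 m) or (horizontal distance between mount3 and pocket3 below 0.007 m and z of mount3 in the frame of pocket3 between 0.014 and 0.02 m)) and value of joint cabinet_drawer0 below 0.01 m); the robot touches nothing.
It fails at once if a bystander is moved by more than 40 mm or tipped (distance of any of jar, wash_bottle, tissue_box, dish, screwdriver, lens_can, slide_case from where it was at the start of the episode above 0.04 m or angle between any of jar, wash_bottle, lens_can's own z axis and vertical above 0.5 rad).
Of mount0, mount1, mount2, mount3 only 2 to 4 are there at a start; the rules pass over those that are not, and their reading is None.
At some moment in a run one of mount0, mount1, mount2, mount3 may be knocked a few centimetres aside while the robot is not near it.
Once in a run the grip may slacken for a moment while it holds something.
It also fails if it takes over 210 s, if anything falls off the work surface, if the arm or the gripper's body presses on something with over 40 N, if the wrist force passes 120 N, or if a joint passes its speed limit or range.

## Working session

There is one attempt and no reset: what is moved stays moved. The work goes in short steps, Python scripts to look and compute and a tool call to move; the robot and the scene stay as the last step left them, time stands still between calls to the robot, and variables do not carry over. Pictures are saved under pics/ and viewed, at most 14 in all, crops included, and the job is handed in when it is done.

Besides the shell and the picture viewer there is one more tool, called after "Call:" as a command line: name --argument value ..., lists and objects as JSON in quotes. jog_arm: Moves the arm, as the interface text tells. Its arguments: {"type":"object","properties":{"commands":{"type":"array","items":{"type":"object","properties":{"xyz":{"type":"array","items":{"type":"number"}},"yaw":{"type":"number"},"fingers":{"type":"number"}}}}},"required":["commands"]}

```bash
mkdir -p pics
cat > h.py <<'E'
import numpy as np, cv2
from rig import get_state, camera, job_done, nose_length
def cloud(c):
    K=c["intrinsics"]; z=c["range_z"]; v,u=np.mgrid[0:z.shape[0],0:z.shape[1]]
    p=np.stack([(u-K[0][2])/K[0][0]*z,-(v-K[1][2])/K[1][1]*z,-z],-1)
    P=p@np.array(c["rotation"]).T+np.array(c["position"]); P[z<=0]=np.nan
    return P
def save(c,n,box=None,s=1):
    im=c["pixels"][:,:,::-1]
    if box: im=im[box[1]:box[3],box[0]:box[2]]
    cv2.imwrite("pics/"+n,cv2.resize(im,None,fx=s,fy=s,interpolation=cv2.INTER_CUBIC))
E
python3 - <<'E'
from h import *
for n in("top","scene"):
    c=camera(n); save(c,n+"0.png",None,1.42); np.savez(n+"0.npz",P=cloud(c),im=c["pixels"])
    print(n,np.round(c["position"],3),np.round(c["rotation"],3).tolist(),c["intrinsics"])
s=get_state(); print(s, nose_length)
E
```

```text
top [0.339 0.067 1.23 ] [[-0.016, 0.985, -0.174], [-1.0, -0.016, -0.002], [-0.004, 0.174, 0.985]] [[469.30819491   0.         278.91774472]
 [  0.         469.30819491 208.11588351]
 [  0.           0.           1.        ]]
scene [1.214 1.013 0.916] [[-0.814, -0.327, 0.479], [0.58, -0.481, 0.657], [0.015, 0.813, 0.582]] [[453.7726613    0.         280.78915322]
 [  0.         453.7726613  218.20900878]
 [  0.           0.           1.        ]]
{'clock': 0.1, 'qpos': array([71.86586263, 17.85859362,  0.80110784, 86.68328068, -0.25260562,
       75.58463511, -1.55917933]), 'joint_velocities': array([ 0.0359912 , -0.10549617, -0.0559051 , -0.21555786, -0.05464712,
        0.04666344, -0.02031495]), 'tau': array([ 5.49022025e-04, -3.80856228e+01,  1.46417418e-01, -2.31242359e+01,
        1.22658501e-02,  8.03173345e-03,  1.40301603e-05]), 'ee_pos': array([ 0.14907389, -0.52867959,  0.20979989]), 'eef_rot': array([[ 9.62459826e-01,  2.71423358e-01, -6.66911489e-04],
       [ 2.71424166e-01, -9.62457597e-01,  2.07252181e-03],
       [-7.93431993e-05, -2.17573488e-03, -9.99997630e-01]]), 'wrist_force': array([-0.11904866,  0.28723189, -0.0503609 ]), 'ft_torque': array([-0.04135482, -0.02743574,  0.03684172]), 'finger_force': 0.0, 'gripper_width': 0.999866765180392} 0.008
```

View pics/top0.png

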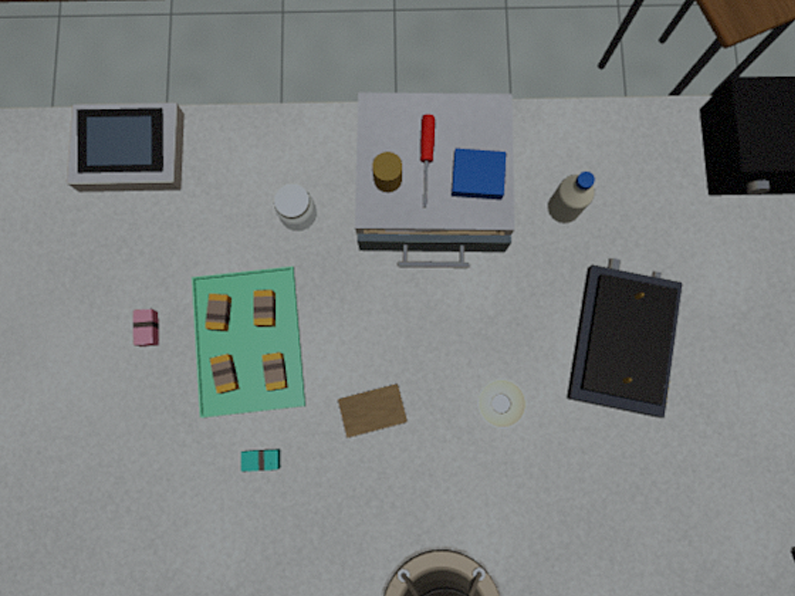

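View pics/scene0.png

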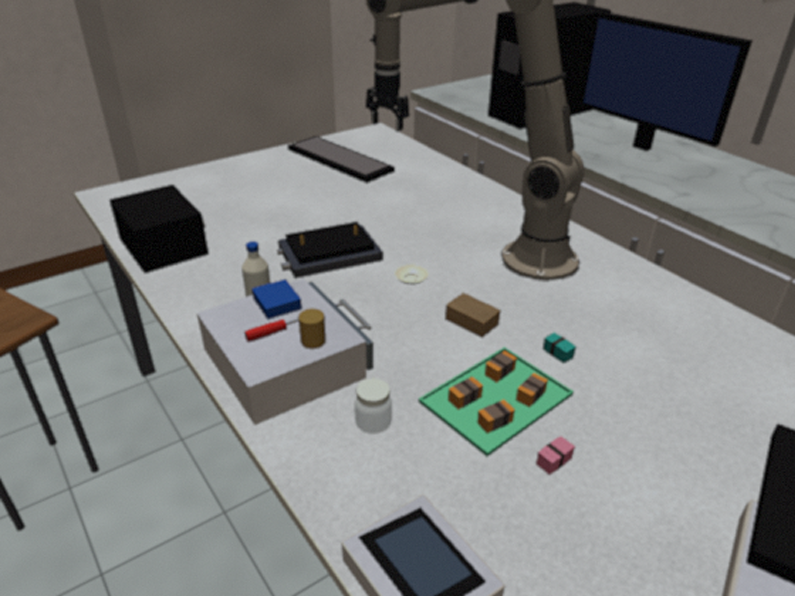

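Top view (scaled 1.42×): the drawer handle is at (433,264) on the front of the white cabinet. The black stage has brass pins at (641,296) and (629,380). Candidates for mounts are four amber bars in the green tray at (218,312), (264,308), (223,373) and (274,371). The look-alikes are pink (146,327) and turquoise (260,460), both outside the tray. I choose the four amber bars with grey bands.

```bash
cat >> h.py <<'E'
def rect(P,m,mind=60):
    n,l,st,ct=cv2.connectedComponentsWithStats(m.astype(np.uint8),connectivity=4)
    out=[]
    for i in range(1,n):
        if st[i,4]<mind: continue
        q=P[l==i]; (cx,cy),(w,h),a=cv2.minAreaRect((q[:,:2]*1000).astype(np.float32))
        if w<h: w,h,a=h,w,a+90
        a=(a+90)%180-90
        out.append((np.round([cx,cy,w,h,a],1).tolist(),round(float(np.median(q[:,2])),4),st[i,4],np.round(ct[i]).tolist()))
    return out
E
python3 - <<'E'
from h import *
for n in("top","scene"):
    d=np.load(n+"0.npz"); P=d["P"]; im=d["im"]; hsv=cv2.cvtColor(im,cv2.COLOR_RGB2HSV)
    X,Y,Z=P[...,0],P[...,1],P[...,2]
    print(n)
    for t,m in dict(mount=(Z>.030)&(Z<.045)&(X>.2)&(X<.6)&(Y>.2)&(Y<.7),
      handle=(Z>.055)&(Z<.075)&(X>.45)&(X<.75)&(abs(Y)<.25),
      cabtop=(Z>.095)&(Z<.105)&(X>.4), front=(Z>.08)&(Z<.093)&(abs(Y)<.25)&(X>.4),
      stage=(Z>.046)&(Z<.054)&(X>.2)&(Y<-.15), foot=(Z>.026)&(Z<.034)&(Y<-.15)&(X>.2), pins=(Z>.058)&(Z<.085)&(Y<-.2)&(X>.2)&(Y>-.55)&(X<.62),
      green=(hsv[...,0]>50)&(hsv[...,0]<80)&(hsv[...,1]>80)&(X>.2)).items():
        print(t,*rect(P,m,4 if t=="pins" else 40),sep="\n  ")
d=np.load("top0.npz"); im=d["im"][:,:,::-1][180:290,85:215]
im2=d["im"][:,:,::-1][165:195,270:340]
cv2.imwrite("pics/crop.png",cv2.resize(im,None,fx=5,fy=5,interpolation=cv2.INTER_CUBIC))
E
```

```text
top
mount
  ([532.4, 311.8, 64.5, 34.9, 1.7], 0.0378, np.int32(340), [184.0, 217.0])
  ([526.5, 396.7, 64.5, 36.2, -4.4], 0.0374, np.int32(351), [152.0, 219.0])
  ([500.8, 530.0, 65.0, 36.3, 4.0], 0.0336, np.int32(320), [100.0, 230.0])
  ([416.5, 291.1, 64.4, 35.9, 9.7], 0.0377, np.int32(359), [192.0, 261.0])
  ([414.6, 382.3, 64.4, 35.7, 12.7], 0.0377, np.int32(360), [156.0, 263.0])
  ([262.4, 314.7, 63.3, 34.2, 89.9], 0.0341, np.int32(349), [181.0, 324.0])
handle
  ([708.9, -229.9, 51.0, 15.5, 30.1], 0.0648, np.int32(52), [394.0, 145.0])
  ([709.4, 230.2, 55.0, 18.1, -24.0], 0.06, np.int32(71), [215.0, 149.0])
  ([616.1, 2.6, 271.8, 42.7, 88.3], 0.0657, np.int32(490), [304.0, 180.0])
cabtop
  ([855.6, -528.9, 118.9, 5.5, -0.3], 0.1008, np.int32(87), [510.0, 84.0])
  ([784.0, -2.8, 280.3, 258.5, 88.4], 0.0998, np.int32(8216), [303.0, 113.0])
  ([747.9, -538.1, 47.8, 22.5, 46.2], 0.0995, np.int32(48), [518.0, 122.0])
  ([710.7, -239.9, 60.7, 31.5, 40.2], 0.1, np.int32(89), [400.0, 140.0])
front
  ([717.5, 236.3, 59.9, 26.0, 0.7], 0.0846, np.int32(181), [211.0, 141.0])
  ([646.0, 1.1,
[... 2034 characters left out ...]
882.8, -2028.7, 129.4, 46.2, 8.2], 0.05, np.int32(51), [22.0, 71.0])
  ([465.8, -344.2, 210.8, 150.2, -12.5], 0.0489, np.int32(877), [231.0, 169.0])
  ([790.3, -530.7, 102.6, 15.7, 4.4], 0.0492, np.int32(55), [132.0, 172.0])
foot
  ([571.4, -349.2, 186.4, 89.9, -74.6], 0.0293, np.int32(199), [210.0, 181.0])
  ([379.3, -256.7, 92.8, 44.0, 33.6], 0.0289, np.int32(62), [262.0, 176.0])
  ([462.1, -265.4, 78.9, 29.5, -16.2], 0.0291, np.int32(68), [243.0, 181.0])
pins
  ([391.9, -329.3, 11.1, 4.2, 56.3], 0.0667, np.int32(10), [250.0, 161.0])
  ([542.1, -359.2, 16.8, 7.9, 41.0], 0.0668, np.int32(15), [212.0, 168.0])
green
  ([476.7, 344.7, 265.6, 193.1, 5.2], 0.0036, np.int32(2608), [348.0, 284.0])
```

View pics/crop.png

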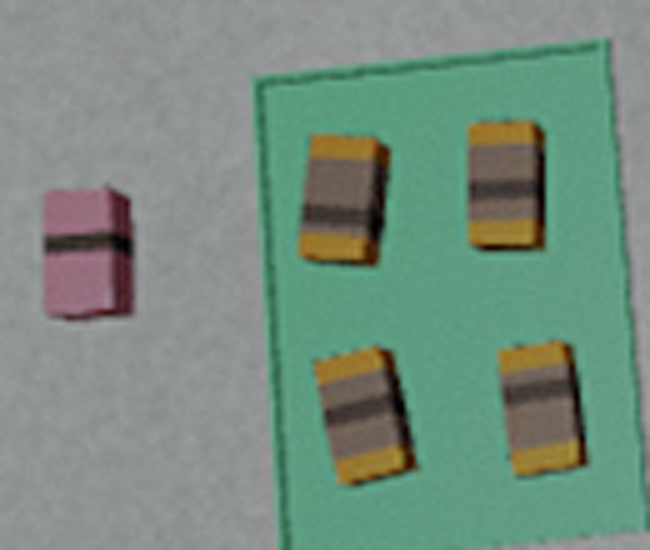

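The crop shows four amber mounts with grey bands at crop (343,200), (507,185), (365,415) and (543,408). The pink look-alike at (90,252) is outside the tray, so my choice stands.

```bash
cat >> h.py <<'E'
def go(xyz,ydir=None):
    """shift in tool axes (cm) and yaw (rad) to TCP xyz with tool y along world angle ydir (deg, mod 180)"""
    s=get_state(); R=np.array(s["eef_rot"]); p=np.array(s["ee_pos"])
    d=R.T@(np.array(xyz)-p)*100
    a=np.degrees(np.arctan2(R[1,1],R[0,1])); yw=0; opts=[]
    if ydir is not None:
        t=(ydir-a+90)%180-90; opts=[round(float(np.radians(-x)),3) for x in (t,t-180*np.sign(t))]
    print("shift",np.round(d,2),"yaw opts",opts,"| tcp",np.round(p,4),"ydir",round(a,1),"q",np.round(s["qpos"],0),"grip",round(s["gripper_width"],3),"ff",round(s["finger_force"],1),"F",np.round(s["wrist_force"],1),"t",round(s["clock"],1))
E
python3 - <<'E'
from h import *
d=np.load("top0.npz"); P=d["P"]; X,Y,Z=P[...,0],P[...,1],P[...,2]
m=(Z>.057)&(Z<.072)&(X>.57)&(X<.622)&(abs(Y)<.1)
q=P[m]; A=np.polyfit(q[:,1],q[:,0],1); print(len(q),np.median(q,0),A,np.polyval(A,.003),q[:,1].min(),q[:,1].max(),q[:,0].min(),q[:,0].max())
print(*rect(P,(Z>.015)&(Z<.2)&(X>.2)&(X<.45)&(abs(Y)<.22)),sep="\n")
go([.607,.003,.25],-1.6)
E
```

```text
256 [0.60073484 0.00650188 0.06586097] [0.02557322 0.60211151] 0.6021882312874243 -0.06226084313286134 0.06736720238732871 0.5940562386190225 0.6218761356822704
([354.3, -117.1, 87.4, 85.5, 89.4], 0.0185, np.int32(311), [353.0, 284.0])
([345.0, 115.2, 109.9, 70.0, -76.4], 0.0447, np.int32(1252), [261.0, 289.0])
shift [ 58.5  -38.75  -3.94] yaw opts [-1.268, 1.874] | tcp [ 0.1491 -0.5287  0.2098] ydir -74.3 q [72. 18.  1. 87. -0. 76. -2.] grip 1.0 ff 0.0 F [-0.1  0.3 -0.1] t 0.1
```

Call:
jog_arm --commands '[{"xyz": [4.8, -3.2, -3.9], "yaw": -0.12, "fingers": 0.66}, {"xyz": [9.6, -6.5, -3.9], "yaw": -0.24, "fingers": 0.66}, {"xyz": [14.4, -9.7, -3.9], "yaw": -0.36, "fingers": 0.66}, {"xyz": [19.3, -13, -3.9], "yaw": -0.48, "fingers": 0.66}, {"xyz": [24.1, -16.2, -3.9], "yaw": -0.6, "fingers": 0.66}, {"xyz": [29, -19.5, -3.9], "yaw": -0.72, "fingers": 0.66}, {"xyz": [33.8, -22.7, -3.9], "yaw": -0.84, "fingers": 0.66}, {"xyz": [38.6, -26, -3.9], "yaw": -0.96, "fingers": 0.66}, {"xyz": [43.4, -29.2, -3.9], "yaw": -1.08, "fingers": 0.66}, {"xyz": [48.3, -32.5, -3.9], "yaw": -1.2, "fingers": 0.66}, {"xyz": [53, -35.8, -3.9], "yaw": -1.268, "fingers": 0.66}, {"xyz": [57.9, -39, -3.9], "yaw": -1.268, "fingers": 0.66}]'

```text
clock: 1.6
ee_pos: [0.6015, 0.0041, 0.2492]
eef_rot: [[0.028, 1.0, -0.001], [1.0, -0.028, -0.001], [-0.001, -0.001, -1.0]]
wrist_force: [0.4, -0.5, 0.1]
gripper_width: 0.34
finger_force: 0.0
```

```bash
python3 -c "
from h import *
go([.601,.004,.05],-1.6)"
```

```text
shift [ 0.   -0.03 19.92] yaw opts [-0.0, 3.141] | tcp [0.6015 0.0041 0.2492] ydir -1.6 q [ 19.  26. -33.  73.  14.  85. -14.] grip 0.34 ff 0.0 F [ 0.4 -0.5  0.1] t 1.6
```

Call:
jog_arm --commands '[{"xyz": [0, 0, 5], "yaw": 0, "fingers": 0.66}, {"xyz": [0, 0, 10], "yaw": 0, "fingers": 0.66}, {"xyz": [0, 0, 14], "yaw": 0, "fingers": 0.66}, {"xyz": [0, 0, 17], "yaw": 0, "fingers": 0.66}, {"xyz": [0, 0, 19.9], "yaw": 0, "fingers": 0.66}, {"xyz": [0, 0, 19.9], "yaw": 0, "fingers": 0.66}, {"xyz": [0, 0, 19.9], "yaw": 0, "fingers": 1}, {"xyz": [0, 0, 19.9], "yaw": 0, "fingers": 1}, {"xyz": [0, 0, 19.9], "yaw": 0, "fingers": 1}, {"xyz": [0, 0, 19.9], "yaw": 0, "fingers": 1}, {"xyz": [0, 0, 19.9], "yaw": 0, "fingers": 1}]'

```text
clock: 2.98
ee_pos: [0.6008, 0.0031, 0.051]
eef_rot: [[0.028, 1.0, 0.0], [1.0, -0.028, -0.0], [-0.0, 0.0, -1.0]]
wrist_force: [-0.6, 0.2, 0.6]
gripper_width: -0.002
finger_force: 0.0
```

Run:
```python
from h import *
c=camera("scene"); save(c,"s1.png",(190,150,310,260),5)
go([.601,.004,.05],-1.6)
```

```text
shift [0.09 0.02 0.09] yaw opts [-0.0, 3.142] | tcp [0.6007 0.0031 0.0509] ydir -1.6 q [ 18.  35. -30.  90.  19.  61. -18.] grip 0.003 ff 0.0 F [ 0.6  0.4 -0.3] t 3.0
```

View pics/s1.png

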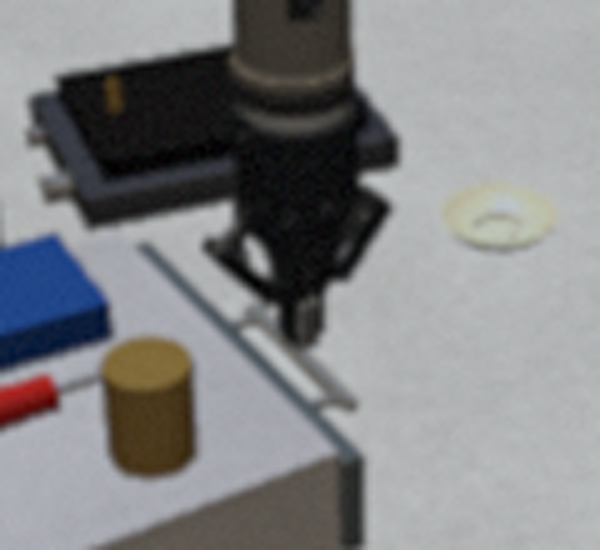

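Run:
```python
from h import *
for n in("scene","top"):
    c=camera(n);P=cloud(c);X,Y,Z=P[...,0],P[...,1],P[...,2]
    for y0,y1 in((-.05,-.02),(-.01,.015),(.03,.055)):
        m=(X>.5)&(X<.636)&(Y>y0)&(Y<y1)&(Z>.03)&(Z<.1)
        q=P[m]; print(n,y0); print(np.round(q[np.argsort(q[:,0])][::max(1,len(q)//14)]*1000).astype(int).tolist())
```

```text
scene -0.05
[[600, -46, 67], [601, -38, 68], [601, -37, 64], [601, -31, 64], [602, -43, 65], [602, -30, 69], [602, -42, 62], [604, -45, 65], [604, -45, 57], [605, -26, 61], [606, -30, 67], [606, -30, 58], [606, -24, 58], [606, -23, 67], [606, -35, 60], [607, -34, 64], [607, -47, 61], [607, -46, 66], [607, -28, 65], [608, -39, 66], [610, -48, 58], [610, -48, 62], [614, -48, 59], [616, -45, 66], [618, -47, 62], [619, -44, 68], [636, -29, 83]]
scene -0.01
[[587, 7, 81], [590, 12, 89], [595, 8, 85], [599, 14, 93], [602, 13, 67], [604, 4, 62], [605, -7, 56], [606, -5, 65], [606, 14, 77], [607, 9, 74], [608, 11, 84], [609, 13, 93], [611, 9, 84], [612, 12, 90], [614, 9, 92], [615, -2, 90], [615, 11, 91]]
scene 0.03
[[599, 37, 64], [599, 43, 64], [601, 41, 64], [601, 53, 67], [602, 36, 65], [603, 44, 62], [603, 38, 63], [604, 33, 64], [604, 51, 64], [605, 52, 68], [606, 30, 63], [606, 48, 62], [608, 33, 62], [608, 40, 62], [608, 46, 66], [609, 41, 67], [611, 49, 65], [614, 49, 62], [620, 52, 63], [622, 50, 63]]
top -0.05
[]
top -0.01
[[594, 15, 76]]
top 0.03
[[596, 37, 69], [597, 45, 63], [598, 37, 72], [599, 32, 67], [601, 32, 69], [602, 52, 67], [604, 55, 69], [604, 44, 67], [606, 52, 69], [607, 34, 63], [608, 52, 72], [615, 54, 66], [620, 49, 68], [623, 52, 64], [628, 54, 64], [633, 54, 66]]
```

Run:
```python
from h import *
c=camera("scene");P=cloud(c)
for v in range(205,232):
    print(v,[ (tuple(np.round(P[v,u]*1000).astype(int).tolist()), int(c["pixels"][v,u].mean())) for u in (248,250,252)])
R=np.array(c["rotation"]);K=c["intrinsics"]
for p in([.6007,.0031,.043],[.6007,.0031,.051],[.6007,.0031,.062],[.603,.0031,.068]):
    q=R.T@(np.array(p)-c["position"]); print(p,K[0][0]*q[0]/-q[2]+K[0][2], K[1][1]*(-q[1])/-q[2]+K[1][2])
```

```text
205 [((615, 19, 136), 14), ((606, 16, 131), 18), ((598, 15, 128), 23)]
206 [((614, 17, 131), 16), ((606, 16, 128), 22), ((599, 16, 125), 18)]
207 [((613, 15, 126), 14), ((604, 12, 121), 18), ((595, 10, 116), 16)]
208 [((611, 12, 120), 11), ((607, 18, 122), 16), ((597, 13, 115), 19)]
209 [((613, 15, 119), 14), ((604, 12, 113), 27), ((598, 15, 113), 57)]
210 [((615, 19, 118), 12), ((606, 16, 113), 55), ((596, 10, 106), 72)]
211 [((614, 15, 111), 21), ((605, 14, 107), 77), ((597, 12, 103), 56)]
212 [((612, 12, 105), 16), ((605, 13, 103), 64), ((600, 16, 103), 45)]
213 [((611, 10, 100), 20), ((603, 10, 97), 55), ((599, 15, 98), 40)]
214 [((611, 11, 96), 22), ((605, 13, 95), 60), ((598, 13, 92), 41)]
215 [((613, 13, 94), 24), ((607, 16, 94), 60), ((600, 16, 91), 45)]
216 [((609, 6, 85), 14), ((605, 12, 87), 56), ((600, 17, 88), 44)]
217 [((610, 9, 83), 23), ((607, 15, 85), 52), ((599, 14, 82), 51)]
218 [((610, 8, 79), 47), ((608, 17, 83), 58), ((596, 10, 75), 66)]
219 [((607, 2, 70), 80), ((605, 11, 75), 73), ((599, 14, 74), 111)]
220 [((604, -3, 62), 104), ((609, 18, 76), 97), ((548, -69
[... 339 characters left out ...]
), 180), ((607, 27, 61), 122)]
226 [((575, -51, -3), 155), ((573, -43, 1), 188), ((568, -38, 2), 156)]
227 [((641, 57, 86), 113), ((574, -40, -1), 175), ((570, -34, 0), 183)]
228 [((642, 60, 85), 89), ((577, -35, -1), 153), ((570, -35, -4), 186)]
229 [((647, 67, 87), 95), ((642, 70, 88), 117), ((575, -26, 0), 161)]
230 [((648, 70, 86), 121), ((643, 73, 86), 92), ((622, 49, 62), 119)]
231 [((650, 72, 84), 147), ((648, 80, 89), 97), ((639, 78, 83), 89)]
[0.6007, 0.0031, 0.043] 249.92174618803313 225.36216277288185
[0.6007, 0.0031, 0.051] 249.8611669312571 223.36439549522606
[0.6007, 0.0031, 0.062] 249.7772376681471 220.59659766471003
[0.603, 0.0031, 0.068] 249.12139610451138 219.31288442460246
```

Run:
```python
from h import *
P=np.load("scene0.npz")["P"]; X,Y,Z=P[...,0],P[...,1],P[...,2]
m=(abs(X-.149)<.09)&(abs(Y+.529)<.09)&(Z>.05)
q=P[m]; q=q[np.argsort(q[:,2])]; print(len(q)); print(np.round(q[:40:2]*1000).astype(int).tolist()); print(np.round(q[::60]*1000).astype(int).tolist())
c=camera("scene");P=cloud(c);X,Y,Z=P[...,0],P[...,1],P[...,2]
m=(abs(X-.6)<.07)&(abs(Y-.003)<.05)&(Z>.072)&(X<.63)
q=P[m]; q=q[np.argsort(q[:,2])]; print(np.round(q[:40:2]*1000).astype(int).tolist())
```

```text
1778
[[155, -580, 240], [156, -572, 242], [139, -484, 244], [160, -573, 247], [148, -478, 248], [140, -482, 249], [155, -572, 251], [159, -574, 251], [134, -484, 252], [175, -566, 252], [170, -572, 254], [154, -575, 254], [143, -479, 255], [170, -565, 256], [172, -578, 257], [164, -567, 258], [161, -578, 259], [156, -570, 260], [149, -477, 261], [151, -578, 262]]
[[155, -580, 240], [171, -572, 271], [137, -475, 293], [156, -491, 304], [164, -529, 311], [141, -463, 321], [125, -464, 330], [164, -551, 338], [163, -537, 346], [132, -497, 363], [169, -515, 376], [152, -483, 389], [144, -495, 400], [173, -508, 413], [177, -524, 426], [186, -524, 438], [180, -512, 451], [151, -500, 465], [181, -531, 477], [169, -501, 489], [173, -502, 500], [181, -539, 512], [149, -496, 524], [135, -498, 536], [185, -519, 548], [180, -493, 559], [177, -477, 572], [176, -471, 580], [172, -485, 587], [178, -483, 595]]
[[609, 6, 73], [594, 13, 75], [603, 14, 76], [607, 9, 78], [594, 13, 79], [613, 8, 80], [604, 16, 81], [599, 14, 82], [615, 4, 82], [613, 1, 84], [609, 12, 85], [604, 16, 85], [607, 16, 87], [599, 15, 87], [607, 10, 87], [615, -1, 88], [590, 12, 89], [598, 14, 89], [597, 17, 90], [612, -5, 91]]
```

The open fingertips were at about z=0.24 at the start, and the closed ones are at about 0.07 now. That is roughly 25–28 mm above where the tool description puts them. The fingers closed above the bar, so I'll correct for this offset.

Call:
jog_arm --commands '[{"xyz": [0, 0, -2], "yaw": 0, "fingers": 0.66}, {"xyz": [0, 0.2, -2], "yaw": 0, "fingers": 0.66}, {"xyz": [0, 0.2, -2], "yaw": 0, "fingers": 0.66}, {"xyz": [0, 0.2, -2], "yaw": 0, "fingers": 0.66}, {"xyz": [0, 0.2, -1], "yaw": 0, "fingers": 0.66}, {"xyz": [0, 0.2, 0], "yaw": 0, "fingers": 0.66}, {"xyz": [0, 0.2, 1], "yaw": 0, "fingers": 0.66}, {"xyz": [0, 0.2, 1.8], "yaw": 0, "fingers": 0.66}, {"xyz": [0, 0.2, 2.4], "yaw": 0, "fingers": 0.66}, {"xyz": [0, 0.2, 2.4], "yaw": 0, "fingers": 0.66}]'

```text
clock: 4.47
ee_pos: [0.6027, 0.0031, 0.0266]
eef_rot: [[0.028, 1.0, -0.0], [1.0, -0.028, 0.0], [0.0, -0.0, -1.0]]
wrist_force: [0.2, -0.4, 0.5]
gripper_width: 0.344
finger_force: 0.0
```

Call:
jog_arm --commands '[{"xyz": [0, 0, 0], "yaw": 0, "fingers": 1}, {"xyz": [0, 0, 0], "yaw": 0, "fingers": 1}, {"xyz": [0, 0, 0], "yaw": 0, "fingers": 1}, {"xyz": [0, 0, 0], "yaw": 0, "fingers": 1}]'

```text
clock: 4.97
ee_pos: [0.6028, 0.0031, 0.0271]
eef_rot: [[0.028, 1.0, 0.0], [1.0, -0.028, -0.0], [-0.0, 0.0, -1.0]]
wrist_force: [-1.4, -0.1, 2.3]
gripper_width: 0.097
finger_force: 58.5
```

Gripped. Now I'll pull.

Call:
jog_arm --commands '[{"xyz": [0, -1, 0], "yaw": 0, "fingers": 1}, {"xyz": [0, -2.5, 0], "yaw": 0, "fingers": 1}, {"xyz": [0, -4.2, 0], "yaw": 0, "fingers": 1}, {"xyz": [0, -6, 0], "yaw": 0, "fingers": 1}, {"xyz": [0, -8, 0], "yaw": 0, "fingers": 1}, {"xyz": [0, -10, 0], "yaw": 0, "fingers": 1}, {"xyz": [0, -12, 0], "yaw": 0, "fingers": 1}, {"xyz": [0, -14, 0], "yaw": 0, "fingers": 1}, {"xyz": [0, -15.5, 0], "yaw": 0, "fingers": 1}, {"xyz": [0, -16.7, 0], "yaw": 0, "fingers": 1}, {"xyz": [0, -17.6, 0], "yaw": 0, "fingers": 1}, {"xyz": [0, -17.6, 0], "yaw": 0, "fingers": 1}]'

```text
clock: 6.48
ee_pos: [0.4256, 0.0084, 0.027]
eef_rot: [[0.027, 1.0, -0.001], [1.0, -0.027, -0.0], [-0.0, -0.001, -1.0]]
wrist_force: [-0.6, 1.6, 5.0]
gripper_width: 0.1
finger_force: 59.8
```

Call:
jog_arm --commands '[{"xyz": [0, 0, 0], "yaw": 0, "fingers": 0.66}, {"xyz": [0, 0, 0], "yaw": 0, "fingers": 0.66}, {"xyz": [0, 0, 0], "yaw": 0, "fingers": 0.66}, {"xyz": [0, 0, -2], "yaw": 0, "fingers": 0.66}, {"xyz": [0, 0, -6], "yaw": 0, "fingers": 0.66}, {"xyz": [0, 0, -12], "yaw": 0, "fingers": 0.66}, {"xyz": [0, 0, -18], "yaw": 0, "fingers": 0.66}, {"xyz": [-5, -3, -23], "yaw": 0, "fingers": 0.66}, {"xyz": [-10, -6, -23], "yaw": 0, "fingers": 0.66}, {"xyz": [-15, -8, -23], "yaw": 0, "fingers": 0.66}, {"xyz": [-20, -8, -23], "yaw": 0, "fingers": 0.66}, {"xyz": [-20, -8, -23], "yaw": 0, "fingers": 0.66}]'

```text
clock: 7.98
ee_pos: [0.3396, -0.1939, 0.2564]
eef_rot: [[0.037, 0.999, -0.001], [0.999, -0.037, -0.001], [-0.001, -0.001, -1.0]]
wrist_force: [0.7, 0.2, -0.0]
gripper_width: 0.341
finger_force: 0.0
```

Run:
```python
from h import *
c=camera("top"); save(c,"t2.png",(230,130,470,330),3.3); P=cloud(c); X,Y,Z=P[...,0],P[...,1],P[...,2]
np.savez("top2.npz",P=P,im=c["pixels"])
for t,m in dict(front=(Z>.082)&(Z<.093)&(abs(Y)<.16)&(X>.4)&(X<.6), rib=(Z>.058)&(Z<.074)&(abs(Y)<.1)&(X>.485)&(X<.7),
 plate=(Z>.026)&(Z<.036)&(abs(Y)<.12)&(X>.47)&(X<.7), handle=(Z>.055)&(Z<.07)&(X>.38)&(X<.46)&(abs(Y)<.1)).items(): print(t,*rect(P,m,15),sep="\n  ")
go([.5,0,.2],88.4)
```

```text
front
  ([468.2, 7.0, 271.7, 17.8, 88.2], 0.087, np.int32(701), [304.0, 238.0])
rib
  ([556.7, 3.8, 59.5, 14.3, 1.8], 0.0656, np.int32(131), [304.0, 204.0])
plate
  ([649.6, -117.6, 37.5, 0.8, -2.0], 0.0284, np.int32(15), [349.0, 170.0])
  ([557.9, 2.9, 185.9, 123.0, -88.6], 0.0303, np.int32(2788), [304.0, 206.0])
handle
  ([438.8, 8.0, 128.9, 40.5, 89.4], 0.0655, np.int32(282), [305.0, 254.0])
  ([457.5, -79.0, 41.7, 0.8, 89.2], 0.061, np.int32(18), [338.0, 242.0])
shift [19.59 15.32  5.65] yaw opts [1.566, -1.575] | tcp [ 0.3406 -0.191   0.2564] ydir -1.8 q [ 48.  -2. -21. 103.  -1.  79.  26.] grip 0.34 ff 0.0 F [ 0.4  0.5 -0.5] t 8.0
```

View pics/t2.png

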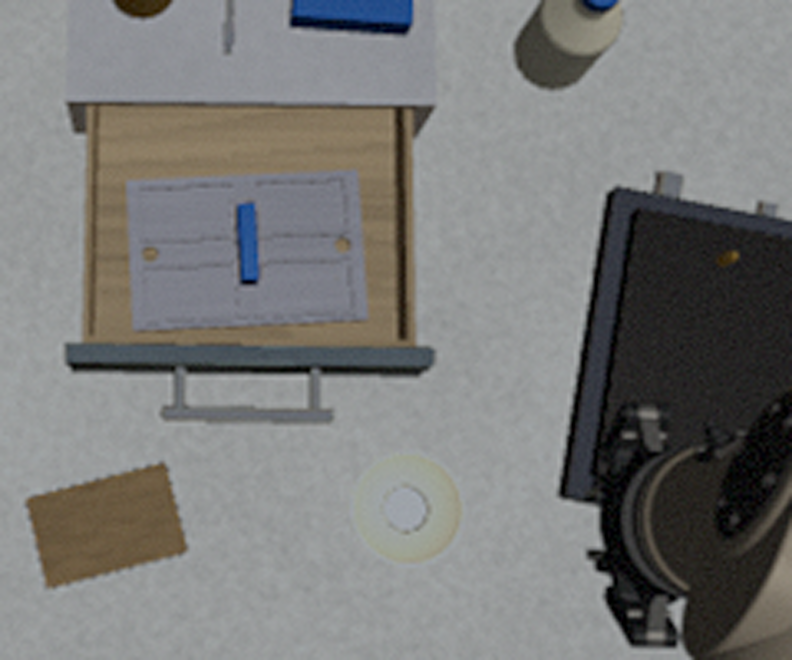

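The picture shows the drawer open. The insert sits at crop (247,250) with its blue rib at (248,243), turned about 1.6° from the drawer's width. Next I'll grip the rib.

Call:
jog_arm --commands '[{"xyz": [2, 2.1, 0], "yaw": 0.15, "fingers": 0.4}, {"xyz": [4, 4.2, 0], "yaw": 0.3, "fingers": 0.4}, {"xyz": [6, 6.3, 0], "yaw": 0.45, "fingers": 0.4}, {"xyz": [8, 8.4, 0], "yaw": 0.6, "fingers": 0.4}, {"xyz": [10, 10.5, 0], "yaw": 0.75, "fingers": 0.4}, {"xyz": [12, 12.6, 0], "yaw": 0.9, "fingers": 0.4}, {"xyz": [14, 14.7, 0], "yaw": 1.05, "fingers": 0.4}, {"xyz": [16, 16.8, 0], "yaw": 1.2, "fingers": 0.4}, {"xyz": [18, 18.9, 0], "yaw": 1.35, "fingers": 0.4}, {"xyz": [20.1, 21, 0], "yaw": 1.51, "fingers": 0.4}, {"xyz": [20.1, 21, 0], "yaw": 1.51, "fingers": 0.4}, {"xyz": [20.1, 21, 0], "yaw": 1.51, "fingers": 0.4}]'

```text
clock: 9.52
ee_pos: [0.5561, 0.0061, 0.2566]
eef_rot: [[0.999, 0.036, -0.001], [0.036, -0.999, -0.0], [-0.001, 0.0, -1.0]]
wrist_force: [0.1, 0.8, 0.7]
gripper_width: 0.599
finger_force: 0.0
```

```bash
python3 -c "
from h import *
go([.557,.0035,.022],-88.4)"
```

```text
shift [ 0.11  0.26 23.46] yaw opts [0.008, -3.134] | tcp [0.5561 0.0061 0.2566] ydir -88.0 q [ 18.  20. -28.  80.   9.  83. -98.] grip 0.599 ff 0.0 F [0.1 0.8 0.7] t 9.5
```

Call:
jog_arm --commands '[{"xyz": [0.1, 0.25, 5], "yaw": 0.008, "fingers": 0.4}, {"xyz": [0.1, 0.25, 10], "yaw": 0.008, "fingers": 0.4}, {"xyz": [0.1, 0.25, 15], "yaw": 0.008, "fingers": 0.4}, {"xyz": [0.1, 0.25, 18], "yaw": 0.008, "fingers": 0.4}, {"xyz": [0.1, 0.25, 21], "yaw": 0.008, "fingers": 0.4}, {"xyz": [0.1, 0.25, 23.4], "yaw": 0.008, "fingers": 0.4}, {"xyz": [0.1, 0.25, 23.4], "yaw": 0.008, "fingers": 0.4}, {"xyz": [0.1, 0.25, 23.4], "yaw": 0.008, "fingers": 1}, {"xyz": [0.1, 0.25, 23.4], "yaw": 0.008, "fingers": 1}, {"xyz": [0.1, 0.25, 23.4], "yaw": 0.008, "fingers": 1}, {"xyz": [0.1, 0.25, 23.4], "yaw": 0.008, "fingers": 1}, {"xyz": [0.1, 0.25, 23.4], "yaw": 0.008, "fingers": 1}]'

```text
clock: 11.02
ee_pos: [0.5592, 0.0031, 0.0246]
eef_rot: [[1.0, 0.025, 0.003], [0.025, -1.0, -0.0], [0.003, 0.0, -1.0]]
wrist_force: [-0.9, -0.5, 6.9]
gripper_width: 0.149
finger_force: 61.2
```

Call:
jog_arm --commands '[{"xyz": [0, 0, -0.5], "yaw": 0, "fingers": 1}, {"xyz": [0, 0, -1.5], "yaw": 0, "fingers": 1}, {"xyz": [0, 0, -3], "yaw": 0, "fingers": 1}, {"xyz": [0, 0, -5], "yaw": 0, "fingers": 1}, {"xyz": [0, 0, -7], "yaw": 0, "fingers": 1}, {"xyz": [0, 0, -9], "yaw": 0, "fingers": 1}, {"xyz": [0, 0, -11], "yaw": 0, "fingers": 1}, {"xyz": [0, 0, -13], "yaw": 0, "fingers": 1}, {"xyz": [0, 0, -15], "yaw": 0, "fingers": 1}, {"xyz": [0, 0, -16], "yaw": 0, "fingers": 1}, {"xyz": [0, 0, -16], "yaw": 0, "fingers": 1}]'

```text
clock: 12.4
ee_pos: [0.5583, 0.0031, 0.1837]
eef_rot: [[1.0, 0.025, 0.002], [0.025, -1.0, -0.0], [0.002, 0.0, -1.0]]
wrist_force: [0.3, 0.2, -4.3]
gripper_width: 0.147
finger_force: 59.8
```

Run:
```python
from h import *
c=camera("top"); P=cloud(c); X,Y,Z=P[...,0],P[...,1],P[...,2]; np.savez("top3.npz",P=P,im=c["pixels"])
print(*rect(P,(Z>.165)&(Z<.21)&(X>.45)&(X<.66)&(abs(Y)<.12)),sep="\n")
go([.464,-.345,.187],-12.5)
```

```text
([555.9, 44.8, 121.5, 101.9, 1.6], 0.1894, np.int32(1576), [285.0, 199.0])
shift [-10.22  34.55  -0.42] yaw opts [-1.328, 1.814] | tcp [0.5576 0.0029 0.1827] ydir -88.6 q [ 18.  22. -28.  87.  11.  73. -99.] grip 0.151 ff 59.8 F [-0.  -0.  -5.1] t 12.4
```

Call:
jog_arm --commands '[{"xyz": [-0.6, 2, 0], "yaw": -0.08, "fingers": 1}, {"xyz": [-1.6, 5, 0], "yaw": -0.2, "fingers": 1}, {"xyz": [-2.5, 8.5, 0], "yaw": -0.33, "fingers": 1}, {"xyz": [-3.5, 12, 0], "yaw": -0.47, "fingers": 1}, {"xyz": [-4.6, 15.5, 0], "yaw": -0.61, "fingers": 1}, {"xyz": [-5.6, 19, 0], "yaw": -0.75, "fingers": 1}, {"xyz": [-6.7, 22.5, 0], "yaw": -0.88, "fingers": 1}, {"xyz": [-7.7, 26, 0], "yaw": -1.02, "fingers": 1}, {"xyz": [-8.7, 29.5, 0], "yaw": -1.15, "fingers": 1}, {"xyz": [-9.7, 32.5, 0], "yaw": -1.26, "fingers": 1}, {"xyz": [-10.2, 34.55, 0], "yaw": -1.328, "fingers": 1}, {"xyz": [-10.2, 34.55, 0], "yaw": -1.328, "fingers": 1}]'

```text
clock: 13.95
ee_pos: [0.4623, -0.3474, 0.1811]
eef_rot: [[0.222, 0.975, -0.003], [0.975, -0.222, 0.001], [-0.0, -0.003, -1.0]]
wrist_force: [-0.7, -0.1, -5.0]
gripper_width: 0.145
finger_force: 59.7
```

Run:
```python
from h import *
go([.464,-.345,.15],-12.5)
for n in("top","scene"):
    c=camera(n); P=cloud(c); X,Y,Z=P[...,0],P[...,1],P[...,2]; np.savez(n+"4.npz",P=P,im=c["pixels"])
    m=(Z>.165)&(Z<.21)&(X>.34)&(X<.58)&(abs(Y+.345)<.1)
    print(n,*rect(P,m),sep="\n")
    q=P[m]; print("plane",np.linalg.lstsq(np.c_[q[:,:2]-[.464,-.345],np.ones(len(q))],q[:,2],rcond=None)[0])
    save(c,n+"4.png",(390,130,520,300) if n=="top" else (170,90,310,210),3.4)
a=cv2.imread("pics/top4.png");b=cv2.imread("pics/scene4.png");h=max(a.shape[0],b.shape[0])
z=np.zeros((h,a.shape[1]+b.shape[1],3),np.uint8); z[:a.shape[0],:a.shape[1]]=a; z[:b.shape[0],a.shape[1]:]=b
cv2.imwrite("pics/both4.png",z[:600,:]); print(z.shape)
```

```text
shift [0.28 0.12 3.11] yaw opts [-0.006, 3.136] | tcp [ 0.4623 -0.3474  0.1811] ydir -12.8 q [ 59.  26. -34.  84.  15.  75.  11.] grip 0.145 ff 59.7 F [-0.7 -0.1 -5. ] t 13.9
top
([461.7, -347.2, 185.0, 121.8, -12.5], 0.187, np.int32(3069), [458.0, 236.0])
plane [-0.00252044 -0.00526172  0.18731069]
scene
([464.6, -343.2, 187.1, 128.8, -13.2], 0.1862, np.int32(795), [230.0, 137.0])
plane [-0.00547777 -0.00859317  0.18689262]
(578, 918, 3)
```

View pics/both4.png

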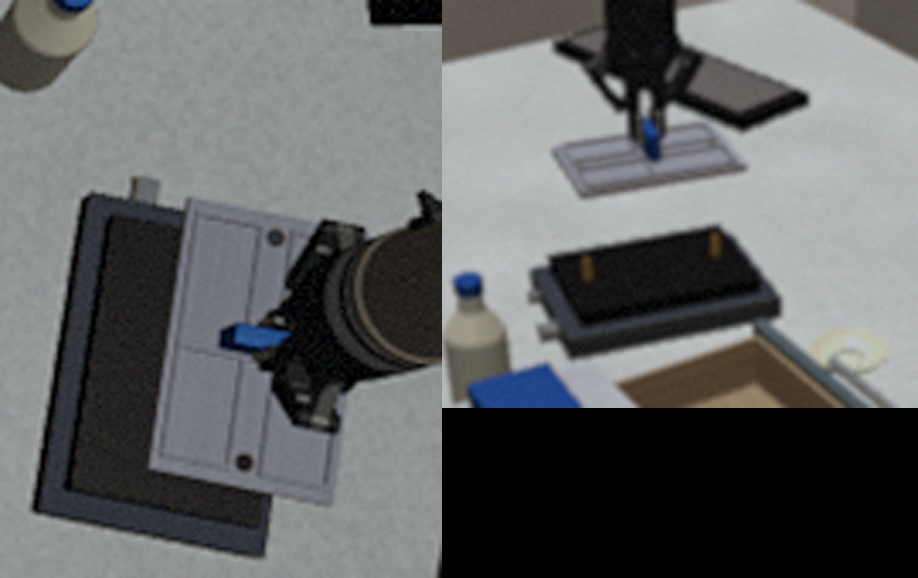

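The picture shows the insert held level over the stage, with holes at crop (275,237) and (244,462). The pins on the stage below are visible in the right half at about (587,268) and (715,243).

Call:
jog_arm --commands '[{"xyz": [0.26, 0.17, 1.5], "yaw": 0, "fingers": 1}, {"xyz": [0.26, 0.17, 3], "yaw": 0, "fingers": 1}, {"xyz": [0.26, 0.17, 4.5], "yaw": 0, "fingers": 1}, {"xyz": [0.26, 0.17, 6], "yaw": 0, "fingers": 1}, {"xyz": [0.26, 0.17, 7.5], "yaw": 0, "fingers": 1}, {"xyz": [0.26, 0.17, 8.7], "yaw": 0, "fingers": 1}, {"xyz": [0.26, 0.17, 8.7], "yaw": 0, "fingers": 1}, {"xyz": [0.26, 0.17, 8.7], "yaw": 0, "fingers": 1}]'

```text
clock: 15.05
ee_pos: [0.4672, -0.3431, 0.0963]
eef_rot: [[0.216, 0.976, 0.001], [0.976, -0.216, -0.001], [-0.0, 0.001, -1.0]]
wrist_force: [0.3, -0.4, -4.0]
gripper_width: 0.152
finger_force: 59.7
```

```bash
cat > ins.py <<'E'
from h import *
def px(c,u,v,z):
    K=c["intrinsics"]; d=np.array(c["rotation"])@np.array([(u-K[0][2])/K[0][0],-(v-K[1][2])/K[1][1],-1]); o=np.array(c["position"])
    return o+d*(z-o[2])/d[2]
go([.4646,-.3452,.15],-12.5)
c=camera("top"); P=cloud(c); X,Y,Z=P[...,0],P[...,1],P[...,2]
m=(Z>.08)&(Z<.113)&(X>.34)&(X<.58)&(abs(Y+.345)<.085)
z=np.median(Z[m]); print(z,*rect(P,m))
m2=(abs(Z-z)<.008)&m; q=P[m2]; print("plane",np.round(np.linalg.lstsq(np.c_[q[:,:2]-[.464,-.345],np.ones(len(q))],q[:,2],rcond=None)[0],4))
g=c["pixels"].mean(2)
for p in([.539,-.3615],[.390,-.3288]):
    # pixel near predicted hole, darkness centroid
    d=np.linalg.norm(np.nan_to_num(P[...,:2],nan=9)-p,axis=2); d[abs(Z-z)>.02]=9
    v,u=np.unravel_index(d.argmin(),d.shape); w=g[v-9:v+10,u-9:u+10]; 
    W=np.clip(np.median(w)*.75-w,0,None); vv,uu=np.mgrid[v-9:v+10,u-9:u+10]; W[np.hypot(vv-v,uu-u)>6]=0
    print("hole",np.round(px(c,(W*uu).sum()/W.sum(),(W*vv).sum()/W.sum(),z),4), W.sum())
save(c,"t5.png",(400,150,520,300),4)
c0=np.load("top0.npz"); h=cv2.cvtColor(c0["im"],cv2.COLOR_RGB2HSV)
b=(h[...,1]>90)&(h[...,2]>60)&(h[...,0]<30); 
for r in((440,195,462,220),(430,255,452,280)):
    s=b[r[1]:r[3],r[0]:r[2]]; vs,us=np.nonzero(s); print("pin px",len(vs),us.min()+r[0],us.max()+r[0],vs.min()+r[1],vs.max()+r[1],"mid",np.round(px(c,us.mean()+r[0],vs.mean()+r[1],.064),4))
E
python3 ins.py
```

```text
shift [-0.26 -0.2  -5.37] yaw opts [0.0, -3.141] | tcp [ 0.4672 -0.3431  0.0963] ydir -12.5 q [ 58.  30. -33.  90.  17.  65.   8.] grip 0.152 ff 59.7 F [ 0.3 -0.4 -4. ] t 15.1
0.10207862252800903 ([467.1, -342.9, 185.3, 121.7, -12.2], 0.1021, np.int32(2568), [443.0, 239.0])
plane [ 1.000e-04 -3.200e-03  1.023e-01]
hole [ 0.5411 -0.3605  0.1021] 725.6666666666666
hole [ 0.3932 -0.3277  0.1021] 821.0
pin px 9 451 453 206 208 mid [ 0.541  -0.3676  0.064 ]
pin px 8 442 444 266 268 mid [ 0.3911 -0.3338  0.064 ]
```

Call:
jog_arm --commands '[{"xyz": [-0.25, -0.21, 0], "yaw": 0, "fingers": 1}, {"xyz": [-0.25, -0.21, 0], "yaw": 0, "fingers": 1}, {"xyz": [-0.25, -0.21, 0], "yaw": 0, "fingers": 1}, {"xyz": [-0.25, -0.21, 0], "yaw": 0, "fingers": 1}]'

```text
clock: 15.6
ee_pos: [0.4641, -0.3448, 0.0959]
eef_rot: [[0.216, 0.976, 0.0], [0.976, -0.216, -0.0], [0.0, 0.0, -1.0]]
wrist_force: [0.8, 0.3, -4.3]
gripper_width: 0.143
finger_force: 59.8
```

```bash
python3 ins.py | head -6
```

```text
shift [-0.03  0.06 -5.41] yaw opts [0.0, -3.141] | tcp [ 0.4641 -0.3448  0.0959] ydir -12.5 q [ 58.  30. -33.  91.  17.  65.   9.] grip 0.143 ff 59.8 F [ 0.8  0.3 -4.3] t 15.6
0.10163708406180627 ([463.7, -344.7, 185.4, 122.2, -12.2], 0.1016, np.int32(2566), [443.0, 240.0])
plane [-1.000e-04 -4.400e-03  1.019e-01]
hole [ 0.539  -0.3617  0.1016] 655.0000000000001
hole [ 0.3868 -0.3289  0.1016] 958.0
pin px 9 451 453 206 208 mid [ 0.541  -0.3676  0.064 ]
```

View pics/t5.png

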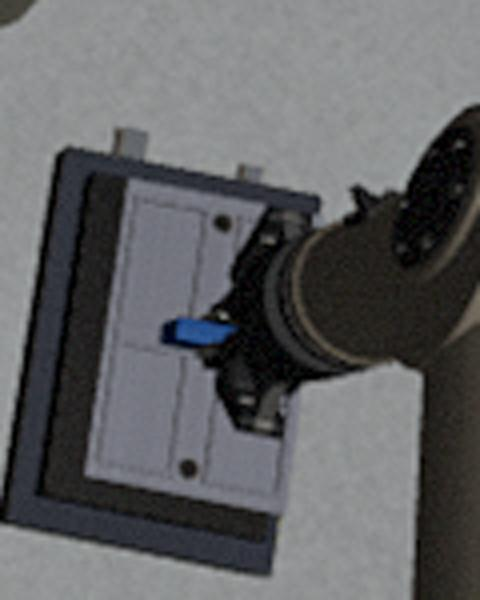

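The insert is aligned over the stage at crop (200,340), to within about 1 mm of the seat. Lowering it gently now.

Call:
jog_arm --commands '[{"xyz": [0, 0, 0.8], "yaw": 0, "fingers": 1}, {"xyz": [0, 0, 1.4], "yaw": 0, "fingers": 1}, {"xyz": [0, 0, 1.8], "yaw": 0, "fingers": 1}, {"xyz": [0, 0, 2.2], "yaw": 0, "fingers": 1}, {"xyz": [0, 0, 2.6], "yaw": 0, "fingers": 1}, {"xyz": [0, 0, 2.6], "yaw": 0, "fingers": 1}]'

```text
clock: 16.4
ee_pos: [0.464, -0.3448, 0.0695]
eef_rot: [[0.216, 0.976, -0.0], [0.976, -0.216, 0.0], [0.0, -0.0, -1.0]]
wrist_force: [0.0, -0.5, -4.1]
gripper_width: 0.151
finger_force: 59.7
```

Call:
jog_arm --commands '[{"xyz": [0, 0, 0.5], "yaw": 0, "fingers": 1}, {"xyz": [0, 0, 1], "yaw": 0, "fingers": 1}, {"xyz": [0, 0, 1.4], "yaw": 0, "fingers": 1}, {"xyz": [0, 0, 1.6], "yaw": 0, "fingers": 1}, {"xyz": [0, 0, 1.8], "yaw": 0, "fingers": 1}, {"xyz": [0, 0, 1.8], "yaw": 0, "fingers": 1}]'

```text
clock: 17.15
ee_pos: [0.464, -0.3449, 0.0526]
eef_rot: [[0.216, 0.976, -0.0], [0.976, -0.216, -0.0], [-0.0, -0.0, -1.0]]
wrist_force: [-2.2, 1.8, 2.5]
gripper_width: 0.149
finger_force: 60.7
```

Call:
jog_arm --commands '[{"xyz": [0, 0, 0], "yaw": 0, "fingers": 0.5}, {"xyz": [0, 0, 0], "yaw": 0, "fingers": 0.5}, {"xyz": [0, 0, 0], "yaw": 0, "fingers": 0.5}, {"xyz": [0, 0, -1], "yaw": 0, "fingers": 0.5}, {"xyz": [0, 0, -4], "yaw": 0, "fingers": 0.5}, {"xyz": [0, 0, -8], "yaw": 0, "fingers": 0.5}, {"xyz": [0, 0, -12], "yaw": 0, "fingers": 0.5}, {"xyz": [0, 0, -16], "yaw": 0, "fingers": 0.5}, {"xyz": [6, 0, -18], "yaw": 0, "fingers": 0.5}, {"xyz": [12, 0, -18], "yaw": 0, "fingers": 0.5}, {"xyz": [18, 0, -18], "yaw": 0, "fingers": 0.5}, {"xyz": [24, 0, -18], "yaw": 0, "fingers": 0.5}]'

```text
clock: 18.65
ee_pos: [0.5165, -0.1086, 0.2329]
eef_rot: [[0.216, 0.976, 0.002], [0.976, -0.216, -0.001], [-0.0, 0.002, -1.0]]
wrist_force: [1.0, 0.4, -0.2]
gripper_width: 0.498
finger_force: 0.0
```

Call:
jog_arm --commands '[{"xyz": [5, 0.5, 0], "yaw": 0.15, "fingers": 0.35}, {"xyz": [10, 1.5, 0], "yaw": 0.3, "fingers": 0.35}, {"xyz": [15, 2, 0], "yaw": 0.45, "fingers": 0.35}, {"xyz": [20, 3, 0], "yaw": 0.6, "fingers": 0.35}, {"xyz": [20, 3, 0], "yaw": 0.75, "fingers": 0.35}, {"xyz": [20, 3, 0], "yaw": 0.9, "fingers": 0.35}, {"xyz": [20, 3, 0], "yaw": 1.05, "fingers": 0.35}, {"xyz": [20, 3, 0], "yaw": 1.2, "fingers": 0.35}, {"xyz": [20, 3, 0], "yaw": 1.32, "fingers": 0.35}]'

```text
clock: 19.77
ee_pos: [0.5886, 0.0786, 0.2326]
eef_rot: [[1.0, 0.029, 0.001], [0.029, -1.0, 0.0], [0.001, -0.0, -1.0]]
wrist_force: [-1.1, -0.3, -0.7]
gripper_width: 0.65
finger_force: 0.0
```

```bash
cat > look.py <<'E'
from h import *
import sys
c=camera("top"); P=cloud(c); X,Y,Z=P[...,0],P[...,1],P[...,2]; np.savez("last.npz",P=P,im=c["pixels"])
hsv=cv2.cvtColor(c["pixels"],cv2.COLOR_RGB2HSV)
print("tray",*rect(P,(Z>.030)&(Z<.045)&(X>.2)&(X<.64)&(Y>.18)&(Y<.7)),sep="\n  ")
S=(X>.33)&(X<.6)&(abs(Y+.345)<.1)
print("insert",*rect(P,S&(Z>.054)&(Z<.066)),sep="\n  ")
print("on insert",*rect(P,S&(Z>.083)&(Z<.102),25),sep="\n  ")
go([.5324,.3118,.25],-88.3)
if len(sys.argv)>1: save(c,sys.argv[1],tuple(map(int,sys.argv[2].split(","))),float(sys.argv[3]))
E
python3 look.py t6.png 395,165,500,300 5
python3 - <<'E'
from ins import *
E
```

```text
tray
  ([532.0, 311.7, 64.7, 34.7, 1.6], 0.0375, np.int32(343), [185.0, 217.0])
  ([526.4, 396.2, 64.4, 36.1, -6.1], 0.0376, np.int32(350), [152.0, 219.0])
  ([501.0, 529.8, 64.8, 36.3, 3.2], 0.034, np.int32(329), [100.0, 230.0])
  ([416.9, 291.1, 63.8, 35.6, 8.2], 0.0376, np.int32(354), [192.0, 261.0])
  ([414.4, 382.1, 63.9, 35.6, 14.0], 0.0376, np.int32(361), [156.0, 263.0])
  ([262.5, 314.8, 63.7, 34.1, 89.6], 0.0339, np.int32(354), [182.0, 324.0])
insert
  ([463.7, -344.2, 186.7, 123.1, -12.1], 0.0586, np.int32(3214), [444.0, 239.0])
on insert
  ([463.6, -343.4, 58.1, 14.4, 77.4], 0.0939, np.int32(160), [449.0, 237.0])
shift [ -4.99 -23.47  -1.74] yaw opts [-0.003, 3.139] | tcp [0.5886 0.0785 0.2326] ydir -88.5 q [   9.   25.  -28.   76.   11.   82. -106.] grip 0.65 ff 0.0 F [-0.1  0.5  0.7] t 19.8
shift [-13.54  42.03   8.24] yaw opts [-1.326, 1.816] | tcp [0.5886 0.0785 0.2326] ydir -88.5 q [   9.   25.  -28.   76.   11.   82. -106.] grip 0.65 ff 0.0 F [-0.1  0.5  0.7] t 19.8
0.09341127077132683 ([463.6, -343.6, 61.1, 14.5, 78.4], 0.0934, np.int32(167), [448.0, 237.0])
plane [ 0.0816 -0.0171  0.0935]
hole [ 0.5373 -0.3531  0.0934] 1114.1666666666665
hole [ 0.389  -0.3187  0.0934] 1034.0
pin px 9 451 453 206 208 mid [ 0.541  -0.3676  0.064 ]
pin px 8 442 444 266 268 mid [ 0.3911 -0.3338  0.064 ]
```

View pics/t6.png

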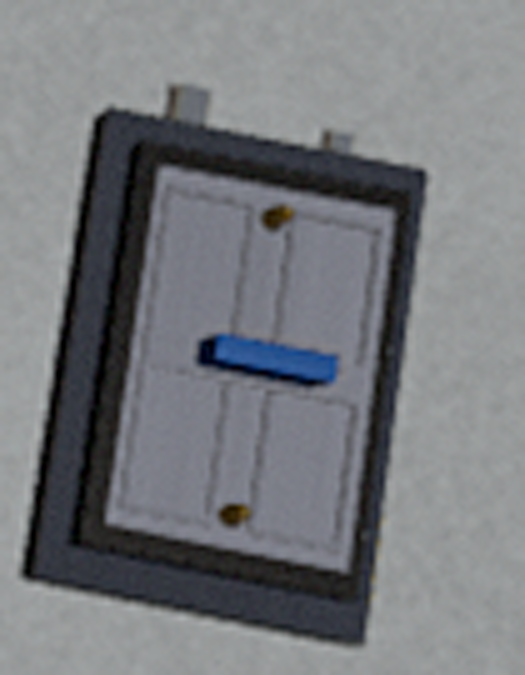

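The insert lies flush with both brass pins through at crop (277,216) and (233,514). The four pockets are outlined around the blue rib. Next I'll measure the pocket geometry.

Run:
```python
from h import *
c=camera("top"); K=c["intrinsics"];R=np.array(c["rotation"]);o=np.array(c["position"])
g=c["pixels"].mean(2); v,u=np.mgrid[165:300,395:500]
d=np.stack([(u-K[0][2])/K[0][0],-(v-K[1][2])/K[1][1],-np.ones(u.shape)],-1)@R.T
p=o+d*((.060-o[2])/d[...,2])[...,None]
a=np.radians(-12.4); q=(p[...,:2]-[.464,-.3448])@np.array([[np.cos(a),-np.sin(a)],[np.sin(a),np.cos(a)]])*1000
G=g[165:300,395:500]
def prof(t,sel,lo,hi):
    b=np.arange(lo,hi,1.5); return [(float(x),int(np.median(G[sel&(abs(t-x)<1.2)]))) for x in b]
print("y,x+",prof(q[...,1],(q[...,0]>20)&(q[...,0]<68),-62,63))
print("x,y+",prof(q[...,0],(q[...,1]>25)&(q[...,1]<50),-92,93))
print("x,y-",prof(q[...,0],(q[...,1]<-25)&(q[...,1]>-50),-92,93))
```

```text
y,x+ [(-62.0, 42), (-60.5, 98), (-59.0, 118), (-57.5, 134), (-56.0, 120), (-54.5, 108), (-53.0, 99), (-51.5, 104), (-50.0, 130), (-48.5, 130), (-47.0, 131), (-45.5, 131), (-44.0, 130), (-42.5, 128), (-41.0, 128), (-39.5, 127), (-38.0, 127), (-36.5, 127), (-35.0, 128), (-33.5, 128), (-32.0, 128), (-30.5, 127), (-29.0, 129), (-27.5, 129), (-26.0, 129), (-24.5, 130), (-23.0, 129), (-21.5, 129), (-20.0, 127), (-18.5, 126), (-17.0, 125), (-15.5, 125), (-14.0, 126), (-12.5, 114), (-11.0, 106), (-9.5, 103), (-8.0, 115), (-6.5, 129), (-5.0, 128), (-3.5, 127), (-2.0, 125), (-0.5, 123), (1.0, 122), (2.5, 123), (4.0, 123), (5.5, 124), (7.0, 124), (8.5, 116), (10.0, 109), (11.5, 104), (13.0, 112), (14.5, 125), (16.0, 126), (17.5, 127), (19.0, 126), (20.5, 127), (22.0, 125), (23.5, 125), (25.0, 126), (26.5, 126), (28.0, 125), (29.5, 125), (31.0, 124), (32.5, 124), (34.0, 124), (35.5, 126), (37.0, 126), (38.5, 125), (40.0, 124), (41.5, 123), (43.0, 123), (44.5, 124), (46.0, 125), (47.5, 126), (49.0, 127), (50.5, 127), (52.0, 115), (53.5, 109), (55.0, 111), (56.5, 127), (58.0, 119), (59.5, 105), (6
[... 2640 characters left out ...]
 (13.0, 94), (14.5, 119), (16.0, 124), (17.5, 131), (19.0, 131), (20.5, 129), (22.0, 128), (23.5, 128), (25.0, 130), (26.5, 130), (28.0, 130), (29.5, 130), (31.0, 129), (32.5, 129), (34.0, 129), (35.5, 129), (37.0, 128), (38.5, 128), (40.0, 128), (41.5, 130), (43.0, 129), (44.5, 129), (46.0, 129), (47.5, 128), (49.0, 128), (50.5, 128), (52.0, 128), (53.5, 128), (55.0, 128), (56.5, 129), (58.0, 129), (59.5, 128), (61.0, 129), (62.5, 128), (64.0, 128), (65.5, 129), (67.0, 127), (68.5, 129), (70.0, 128), (71.5, 129), (73.0, 128), (74.5, 128), (76.0, 130), (77.5, 130), (79.0, 116), (80.5, 109), (82.0, 114), (83.5, 120), (85.0, 129), (86.5, 130), (88.0, 132), (89.5, 135), (91.0, 120), (92.5, 99)]
```

Pocket centres are at about x=±45.5 mm, y=±32 mm in the insert frame. I'll pick the first mount, at (0.532, 0.312).

Call:
jog_arm --commands '[{"xyz": [-1.3, -6, 0], "yaw": 0, "fingers": 0.35}, {"xyz": [-2.6, -12, 0], "yaw": 0, "fingers": 0.35}, {"xyz": [-3.9, -18, 0], "yaw": 0, "fingers": 0.35}, {"xyz": [-5.05, -23.4, 0], "yaw": 0, "fingers": 0.35}, {"xyz": [-5.05, -23.4, 6], "yaw": 0, "fingers": 0.35}, {"xyz": [-5.05, -23.4, 12], "yaw": 0, "fingers": 0.35}, {"xyz": [-5.05, -23.4, 15], "yaw": 0, "fingers": 0.35}, {"xyz": [-5.05, -23.4, 17], "yaw": 0, "fingers": 0.35}, {"xyz": [-5.05, -23.4, 17], "yaw": 0, "fingers": 0.35}]'

```text
clock: 21.05
ee_pos: [0.5291, 0.3095, 0.0601]
eef_rot: [[0.999, 0.034, -0.004], [0.034, -0.999, -0.002], [-0.004, 0.002, -1.0]]
wrist_force: [-0.5, 0.5, 0.6]
gripper_width: 0.65
finger_force: 0.0
```

```bash
python3 -c "
from h import *
go([.532,.3117,-.004],-88.4)"
```

```text
shift [ 0.32 -0.22  6.41] yaw opts [0.007, -3.135] | tcp [0.5291 0.3095 0.0601] ydir -88.0 q [ -13.   35.  -29.   87.   18.   63. -134.] grip 0.65 ff 0.0 F [-0.5  0.5  0.6] t 21.1
```

Call:
jog_arm --commands '[{"xyz": [0.2, -0.2, 2], "yaw": 0.005, "fingers": 0.35}, {"xyz": [0.2, -0.2, 4], "yaw": 0.005, "fingers": 0.35}, {"xyz": [0.2, -0.2, 5.5], "yaw": 0.005, "fingers": 0.35}, {"xyz": [0.2, -0.2, 6.4], "yaw": 0.005, "fingers": 0.35}, {"xyz": [0.2, -0.2, 6.4], "yaw": 0.005, "fingers": 0.35}, {"xyz": [0.2, -0.2, 6.4], "yaw": 0.005, "fingers": 1}, {"xyz": [0.2, -0.2, 6.4], "yaw": 0.005, "fingers": 1}, {"xyz": [0.2, -0.2, 6.4], "yaw": 0.005, "fingers": 1}, {"xyz": [0.2, -0.2, 6.4], "yaw": 0.005, "fingers": 1}]'

```text
clock: 22.18
ee_pos: [0.5331, 0.3132, -0.0011]
eef_rot: [[1.0, 0.028, 0.002], [0.028, -1.0, 0.001], [0.002, -0.001, -1.0]]
wrist_force: [-0.5, -0.4, 4.8]
gripper_width: 0.387
finger_force: 62.8
```

Call:
jog_arm --commands '[{"xyz": [0, 0, -1], "yaw": 0, "fingers": 1}, {"xyz": [0, 0, -4], "yaw": 0, "fingers": 1}, {"xyz": [0, 0, -8], "yaw": 0, "fingers": 1}, {"xyz": [0, 0, -13], "yaw": 0, "fingers": 1}, {"xyz": [0, 0, -18], "yaw": 0, "fingers": 1}, {"xyz": [0, 0, -20], "yaw": 0, "fingers": 1}, {"xyz": [0, 0, -20], "yaw": 0, "fingers": 1}]'

```text
clock: 23.05
ee_pos: [0.5327, 0.3132, 0.1995]
eef_rot: [[1.0, 0.028, 0.003], [0.028, -1.0, 0.002], [0.003, -0.002, -1.0]]
wrist_force: [0.4, -0.4, -2.4]
gripper_width: 0.383
finger_force: 62.2
```

```bash
cat >> h.py <<'E'
C=np.array([.464,-.3448]); al=np.radians(-12.4); ex=np.array([np.cos(al),np.sin(al)]); ey=np.array([-ex[1],ex[0]])
def pk(i): return C+ex*.0455*(1,-1,1,-1)[i]+ey*.032*(1,1,-1,-1)[i]
E
python3 - <<'E'
from h import *
for i in range(4): print(i,pk(i))
go([.46,-.34,.2],-102.4); go([*pk(2),.2],-102.4)
c=camera("top"); P=cloud(c); X,Y,Z=P[...,0],P[...,1],P[...,2]
print(*rect(P,(Z>.17)&(Z<.25)&(X>.49)&(X<.6)&(abs(Y-.31)<.05),15),sep="\n"); save(c,"t7.png",(100,130,300,290),3.5)
E
```

```text
0 [ 0.51531012 -0.32331694]
1 [ 0.42643294 -0.30377603]
2 [ 0.50156706 -0.38582397]
3 [ 0.41268988 -0.36628306]
shift [-9.1  65.09 -0.18] yaw opts [0.244, -2.897] | tcp [0.5327 0.3132 0.1995] ydir -88.4 q [ -12.   29.  -31.   75.   15.   79. -131.] grip 0.383 ff 62.2 F [ 0.4 -0.4 -2.4] t 23.1
shift [-5.07 69.79 -0.18] yaw opts [0.244, -2.897] | tcp [0.5327 0.3132 0.1995] ydir -88.4 q [ -12.   29.  -31.   75.   15.   79. -131.] grip 0.383 ff 62.2 F [ 0.4 -0.4 -2.4] t 23.1
```

Call:
jog_arm --commands '[{"xyz": [-0.2, 3, 0], "yaw": 0.02, "fingers": 1}, {"xyz": [-0.5, 7.5, 0], "yaw": 0.04, "fingers": 1}, {"xyz": [-0.9, 12.5, 0], "yaw": 0.06, "fingers": 1}, {"xyz": [-1.3, 17.5, 0], "yaw": 0.08, "fingers": 1}, {"xyz": [-1.7, 22.5, 0], "yaw": 0.1, "fingers": 1}, {"xyz": [-2.1, 27.5, 0], "yaw": 0.12, "fingers": 1}, {"xyz": [-2.4, 32.5, 0], "yaw": 0.14, "fingers": 1}, {"xyz": [-2.8, 37.5, 0], "yaw": 0.16, "fingers": 1}, {"xyz": [-3.2, 42.5, 0], "yaw": 0.18, "fingers": 1}, {"xyz": [-3.5, 47.5, 0], "yaw": 0.2, "fingers": 1}, {"xyz": [-3.9, 52, 0], "yaw": 0.22, "fingers": 1}, {"xyz": [-4.2, 56.5, 0], "yaw": 0.24, "fingers": 1}]'

```text
clock: 24.6
ee_pos: [0.504, -0.2544, 0.1951]
eef_rot: [[0.977, -0.212, -0.005], [-0.212, -0.977, 0.002], [-0.005, -0.001, -1.0]]
wrist_force: [1.0, 1.2, -0.5]
gripper_width: 0.386
finger_force: 62.1
```

Call:
jog_arm --commands '[{"xyz": [-0.3, 4.5, 0], "yaw": 0, "fingers": 1}, {"xyz": [-0.6, 9, 0], "yaw": 0, "fingers": 1}, {"xyz": [-0.8, 12.5, 0], "yaw": 0, "fingers": 1}, {"xyz": [-0.87, 13.3, 0], "yaw": 0, "fingers": 1}, {"xyz": [-0.87, 13.3, 4], "yaw": 0, "fingers": 1}, {"xyz": [-0.87, 13.3, 7], "yaw": 0, "fingers": 1}, {"xyz": [-0.87, 13.3, 9], "yaw": 0, "fingers": 1}, {"xyz": [-0.87, 13.3, 9], "yaw": 0, "fingers": 1}, {"xyz": [-0.87, 13.3, 9], "yaw": 0, "fingers": 1}]'

```text
clock: 25.72
ee_pos: [0.4702, -0.3808, 0.1081]
eef_rot: [[0.978, -0.209, 0.001], [-0.209, -0.978, 0.0], [0.0, -0.0, -1.0]]
wrist_force: [-0.5, -1.4, -0.8]
gripper_width: 0.389
finger_force: 62.1
```

```bash
cat > held.py <<'E'
from h import *
import sys
i=int(sys.argv[1]); go([*pk(i),.054],-102.4)
c=camera("top"); P=cloud(c); X,Y,Z=P[...,0],P[...,1],P[...,2]; p=pk(i)
print(*rect(P,(Z>.115)&(Z<.165)&(np.hypot(X-p[0],Y-p[1])<.06),15),sep="\n")
if len(sys.argv)>2: save(c,sys.argv[2],(390,150,510,300),4)
E
python3 held.py 2 t8.png
```

```text
shift [ 3.17 -0.17  5.41] yaw opts [0.005, -3.136] | tcp [ 0.4702 -0.3808  0.1081] ydir -102.1 q [ 47.  29. -13.  86.   7.  66. -70.] grip 0.389 ff 62.1 F [-0.5 -1.4 -0.8] t 25.7
([499.8, -375.7, 14.3, 8.7, 75.3], 0.1465, np.int32(19), [468.0, 218.0])
([454.4, -374.2, 48.5, 21.8, 81.0], 0.1466, np.int32(188), [470.0, 237.0])
```

View pics/t8.png

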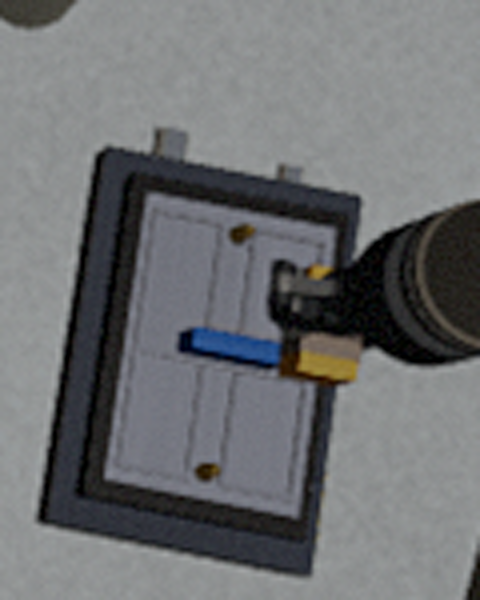

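The picture shows the mount, at crop (320,345), held above and short of the pocket. Correcting by +3.2 cm in tool x, then lowering.

Call:
jog_arm --commands '[{"xyz": [1.7, -0.17, 0], "yaw": 0.005, "fingers": 1}, {"xyz": [3.2, -0.17, 0], "yaw": 0.005, "fingers": 1}, {"xyz": [3.2, -0.17, 0], "yaw": 0.005, "fingers": 1}, {"xyz": [3.2, -0.17, 0], "yaw": 0.005, "fingers": 1}]'

```text
clock: 26.28
ee_pos: [0.5007, -0.3868, 0.1083]
eef_rot: [[0.976, -0.216, -0.0], [-0.216, -0.976, -0.001], [-0.0, 0.001, -1.0]]
wrist_force: [-0.5, 0.3, -1.7]
gripper_width: 0.38
finger_force: 62.1
```

```bash
python3 held.py 2
```

```text
shift [ 0.06 -0.12  5.43] yaw opts [-0.001, 3.141] | tcp [ 0.5007 -0.3868  0.1083] ydir -102.5 q [ 45.  32. -13.  81.   7.  68. -72.] grip 0.38 ff 62.1 F [-0.5  0.3 -1.7] t 26.3
([483.7, -379.2, 51.7, 29.1, 81.0], 0.1463, np.int32(282), [471.0, 226.0])
```

Call:
jog_arm --commands '[{"xyz": [0.05, -0.1, 1.8], "yaw": 0, "fingers": 1}, {"xyz": [0.05, -0.1, 3.4], "yaw": 0, "fingers": 1}, {"xyz": [0.05, -0.1, 4.5], "yaw": 0, "fingers": 1}, {"xyz": [0.05, -0.1, 5.1], "yaw": 0, "fingers": 1}, {"xyz": [0.05, -0.1, 5.5], "yaw": 0, "fingers": 1}, {"xyz": [0.05, -0.1, 5.5], "yaw": 0, "fingers": 1}]'

```text
clock: 27.08
ee_pos: [0.5023, -0.3861, 0.0532]
eef_rot: [[0.977, -0.215, 0.001], [-0.215, -0.977, -0.001], [0.001, 0.001, -1.0]]
wrist_force: [0.9, -0.3, -1.4]
gripper_width: 0.387
finger_force: 62.3
```

Call:
jog_arm --commands '[{"xyz": [0, 0, 0], "yaw": 0, "fingers": 0.46}, {"xyz": [0, 0, 0], "yaw": 0, "fingers": 0.46}, {"xyz": [0, 0, 0], "yaw": 0, "fingers": 0.46}, {"xyz": [0, 0, -1.5], "yaw": 0, "fingers": 0.46}, {"xyz": [0, 0, -5], "yaw": 0, "fingers": 0.46}, {"xyz": [0, 0, -10], "yaw": 0, "fingers": 0.46}, {"xyz": [0, 0, -15], "yaw": 0, "fingers": 0.46}, {"xyz": [0, -6, -15], "yaw": 0, "fingers": 0.35}, {"xyz": [0, -12, -15], "yaw": 0, "fingers": 0.35}, {"xyz": [0, -18, -15], "yaw": 0, "fingers": 0.35}, {"xyz": [0, -24, -15], "yaw": 0, "fingers": 0.35}, {"xyz": [0, -30, -15], "yaw": 0, "fingers": 0.35}]'

```text
clock: 28.58
ee_pos: [0.5671, -0.0911, 0.2044]
eef_rot: [[0.976, -0.216, 0.003], [-0.216, -0.976, -0.001], [0.003, 0.0, -1.0]]
wrist_force: [0.4, -0.5, -1.1]
gripper_width: 0.653
finger_force: 0.0
```

```bash
python3 look.py; python3 -c "
from h import *
go([.5264,.3965,.1],-95)"
```

```text
tray
  ([526.2, 396.2, 64.3, 36.7, -4.9], 0.0377, np.int32(351), [152.0, 219.0])
  ([500.6, 529.7, 64.0, 36.3, 3.8], 0.0338, np.int32(334), [100.0, 230.0])
  ([416.8, 291.0, 64.5, 35.0, 9.4], 0.0374, np.int32(358), [192.0, 261.0])
  ([414.5, 382.5, 64.0, 36.7, 13.9], 0.0376, np.int32(361), [156.0, 263.0])
  ([262.0, 314.0, 64.6, 34.1, -88.4], 0.0336, np.int32(353), [182.0, 324.0])
insert
  ([463.2, -349.1, 188.5, 117.0, -10.5], 0.0587, np.int32(1921), [447.0, 240.0])
on insert
  ([502.4, -384.7, 65.6, 36.7, -14.4], 0.092, np.int32(403), [464.0, 221.0])
  ([463.4, -344.4, 60.1, 14.4, 77.7], 0.0935, np.int32(163), [449.0, 237.0])
shift [-11.35 -37.41  -4.14] yaw opts [-0.231, 2.91] | tcp [ 0.5688 -0.077   0.2047] ydir -101.6 q [  21.   22.  -20.   83.    7.   76. -101.] grip 0.649 ff 0.0 F [0.8 8.  0.1] t 28.6
shift [-13.67 -45.42  10.95] yaw opts [-0.114, 3.027] | tcp [ 0.5688 -0.077   0.2047] ydir -101.6 q [  21.   22.  -20.   83.    7.   76. -101.] grip 0.649 ff 0.0 F [0.8 8.  0.1] t 28.6
```

Call:
jog_arm --commands '[{"xyz": [-1.6, -5.2, 0], "yaw": -0.01, "fingers": 0.35}, {"xyz": [-3.2, -10.4, 0], "yaw": -0.03, "fingers": 0.35}, {"xyz": [-4.8, -15.5, 0], "yaw": -0.04, "fingers": 0.35}, {"xyz": [-6.4, -20.6, 0], "yaw": -0.06, "fingers": 0.35}, {"xyz": [-8, -25.8, 0], "yaw": -0.07, "fingers": 0.35}, {"xyz": [-9.6, -31, 0], "yaw": -0.09, "fingers": 0.35}, {"xyz": [-11.3, -36, 0], "yaw": -0.1, "fingers": 0.35}, {"xyz": [-12.9, -41.2, 0], "yaw": -0.114, "fingers": 0.35}, {"xyz": [-14.5, -46.4, 2], "yaw": -0.114, "fingers": 0.35}, {"xyz": [-14.5, -46.4, 8], "yaw": -0.114, "fingers": 0.35}, {"xyz": [-14.5, -46.4, 13], "yaw": -0.114, "fingers": 0.35}, {"xyz": [-14.5, -46.4, 14], "yaw": -0.114, "fingers": 0.35}]'

```text
clock: 30.12
ee_pos: [0.523, 0.3889, 0.0594]
eef_rot: [[0.995, -0.103, -0.006], [-0.103, -0.995, -0.005], [-0.005, 0.006, -1.0]]
wrist_force: [1.3, -0.5, 1.0]
gripper_width: 0.65
finger_force: 0.0
```

```bash
cat > tr.py <<'E'
from h import *
c=camera("top"); P=cloud(c); X,Y,Z=P[...,0],P[...,1],P[...,2]
print("tray",*rect(P,(Z>.030)&(Z<.045)&(X>.2)&(X<.64)&(Y>.18)&(Y<.7),100),sep="\n  ")
E
python3 -c "
from tr import *
go([.5263,.3963,-.003],-95)"
```

```text
tray
  ([494.7, 530.0, 52.3, 35.3, 4.7], 0.0338, np.int32(187), [99.0, 235.0])
  ([262.6, 314.0, 64.5, 34.2, 89.1], 0.0337, np.int32(352), [182.0, 324.0])
shift [ 0.18 -0.69  6.36] yaw opts [-0.016, 3.125] | tcp [0.524  0.3899 0.0606] ydir -95.9 q [ -22.   39.  -27.   79.   18.   66. -147.] grip 0.651 ff 0.0 F [ 0.3 -0.4 -0.9] t 30.2
```

Call:
jog_arm --commands '[{"xyz": [0.15, -0.55, 1.5], "yaw": -0.016, "fingers": 0.35}, {"xyz": [0.15, -0.55, 3.5], "yaw": -0.016, "fingers": 0.35}, {"xyz": [0.15, -0.55, 5.2], "yaw": -0.016, "fingers": 0.35}, {"xyz": [0.15, -0.55, 6.3], "yaw": -0.016, "fingers": 0.35}, {"xyz": [0.15, -0.55, 6.3], "yaw": -0.016, "fingers": 0.35}, {"xyz": [0.15, -0.55, 6.3], "yaw": -0.016, "fingers": 1}, {"xyz": [0.15, -0.55, 6.3], "yaw": -0.016, "fingers": 1}, {"xyz": [0.15, -0.55, 6.3], "yaw": -0.016, "fingers": 1}, {"xyz": [0.15, -0.55, 6.3], "yaw": -0.016, "fingers": 1}]'

```text
clock: 31.3
ee_pos: [0.5275, 0.3975, 0.0008]
eef_rot: [[0.996, -0.087, 0.002], [-0.087, -0.996, 0.001], [0.001, -0.001, -1.0]]
wrist_force: [0.8, -0.1, 4.1]
gripper_width: 0.38
finger_force: 62.8
```

Call:
jog_arm --commands '[{"xyz": [0, 0, -1], "yaw": 0, "fingers": 1}, {"xyz": [0, 0, -4], "yaw": 0, "fingers": 1}, {"xyz": [0, 0, -8], "yaw": 0, "fingers": 1}, {"xyz": [0, 0, -13], "yaw": 0, "fingers": 1}, {"xyz": [0, 0, -18], "yaw": 0, "fingers": 1}, {"xyz": [0, 0, -20], "yaw": 0, "fingers": 1}, {"xyz": [0, 0, -20], "yaw": 0, "fingers": 1}]'

```text
clock: 32.17
ee_pos: [0.5274, 0.3976, 0.2019]
eef_rot: [[0.996, -0.087, 0.003], [-0.087, -0.996, 0.002], [0.003, -0.003, -1.0]]
wrist_force: [0.1, -0.7, -2.7]
gripper_width: 0.38
finger_force: 62.4
```

```bash
python3 -c "
from h import *
go([*pk(0),.2],-102.4)"
```

```text
shift [5.060e+00 7.193e+01 1.000e-02] yaw opts [0.129, -3.012] | tcp [0.5274 0.3976 0.2019] ydir -95.0 q [ -22.   34.  -28.   67.   16.   82. -144.] grip 0.38 ff 62.4 F [ 0.1 -0.7 -2.7] t 32.2
```

Call:
jog_arm --commands '[{"xyz": [0.2, 3, 0], "yaw": 0.01, "fingers": 1}, {"xyz": [0.6, 8.5, 0], "yaw": 0.02, "fingers": 1}, {"xyz": [1, 14.5, 0], "yaw": 0.04, "fingers": 1}, {"xyz": [1.4, 20.5, 0], "yaw": 0.05, "fingers": 1}, {"xyz": [1.9, 26.5, 0], "yaw": 0.06, "fingers": 1}, {"xyz": [2.3, 32.5, 0], "yaw": 0.08, "fingers": 1}, {"xyz": [2.7, 38.5, 0], "yaw": 0.09, "fingers": 1}, {"xyz": [3.1, 44.5, 0], "yaw": 0.1, "fingers": 1}, {"xyz": [3.6, 50.5, 0], "yaw": 0.11, "fingers": 1}, {"xyz": [4, 56.5, 0], "yaw": 0.12, "fingers": 1}, {"xyz": [4.4, 62, 0], "yaw": 0.129, "fingers": 1}, {"xyz": [4.7, 67, 0], "yaw": 0.129, "fingers": 1}]'

```text
clock: 33.67
ee_pos: [0.5134, -0.2766, 0.1973]
eef_rot: [[0.976, -0.216, -0.004], [-0.216, -0.976, 0.002], [-0.004, -0.001, -1.0]]
wrist_force: [1.5, -0.7, -2.1]
gripper_width: 0.381
finger_force: 62.3
```

Call:
jog_arm --commands '[{"xyz": [-0.2, 3, 0], "yaw": 0, "fingers": 1}, {"xyz": [-0.27, 4.9, 1], "yaw": 0, "fingers": 1}, {"xyz": [-0.27, 4.9, 5], "yaw": 0, "fingers": 1}, {"xyz": [-0.27, 4.9, 8], "yaw": 0, "fingers": 1}, {"xyz": [-0.27, 4.9, 9], "yaw": 0, "fingers": 1}, {"xyz": [-0.27, 4.9, 9], "yaw": 0, "fingers": 1}, {"xyz": [-0.27, 4.9, 9], "yaw": 0, "fingers": 1}]'

```text
clock: 34.55
ee_pos: [0.5035, -0.3222, 0.1112]
eef_rot: [[0.977, -0.214, 0.002], [-0.214, -0.977, -0.001], [0.003, 0.001, -1.0]]
wrist_force: [0.3, 0.5, -1.2]
gripper_width: 0.378
finger_force: 62.3
```

```bash
python3 held.py 0
```

```text
shift [ 1.17 -0.15  5.72] yaw opts [0.001, -3.141] | tcp [ 0.5035 -0.3222  0.1112] ydir -102.4 q [ 40.  28. -13.  87.   7.  66. -77.] grip 0.378 ff 62.3 F [ 0.3  0.5 -1.2] t 34.5
([486.8, -314.3, 52.4, 29.3, 78.8], 0.1472, np.int32(262), [443.0, 225.0])
```

Call:
jog_arm --commands '[{"xyz": [1.15, -0.12, 0], "yaw": 0, "fingers": 1}, {"xyz": [1.15, -0.12, 0], "yaw": 0, "fingers": 1}, {"xyz": [1.15, -0.12, 0.5], "yaw": 0, "fingers": 1}, {"xyz": [1.15, -0.12, 2], "yaw": 0, "fingers": 1}, {"xyz": [1.15, -0.12, 3.5], "yaw": 0, "fingers": 1}, {"xyz": [1.15, -0.12, 4.7], "yaw": 0, "fingers": 1}, {"xyz": [1.15, -0.12, 5.3], "yaw": 0, "fingers": 1}, {"xyz": [1.15, -0.12, 5.6], "yaw": 0, "fingers": 1}, {"xyz": [1.15, -0.12, 5.6], "yaw": 0, "fingers": 1}]'

```text
clock: 35.72
ee_pos: [0.5137, -0.3234, 0.0548]
eef_rot: [[0.977, -0.215, 0.0], [-0.215, -0.977, -0.0], [0.0, 0.0, -1.0]]
wrist_force: [-2.7, 1.0, 3.2]
gripper_width: 0.377
finger_force: 62.9
```

Call:
jog_arm --commands '[{"xyz": [0, 0, 0], "yaw": 0, "fingers": 0.48}, {"xyz": [0, 0, 0], "yaw": 0, "fingers": 0.48}, {"xyz": [0, 0, 0], "yaw": 0, "fingers": 0.48}, {"xyz": [0, 0, -1.5], "yaw": 0, "fingers": 0.48}, {"xyz": [0, 0, -5], "yaw": 0, "fingers": 0.48}, {"xyz": [0, 0, -10], "yaw": 0, "fingers": 0.48}, {"xyz": [0, 0, -15], "yaw": 0, "fingers": 0.48}, {"xyz": [0, -6, -15], "yaw": -0.05, "fingers": 0.35}, {"xyz": [0, -12, -15], "yaw": -0.15, "fingers": 0.35}, {"xyz": [0, -18, -15], "yaw": -0.25, "fingers": 0.35}, {"xyz": [0, -24, -15], "yaw": -0.35, "fingers": 0.35}, {"xyz": [0, -24, -15], "yaw": -0.384, "fingers": 0.35}]'

```text
clock: 37.22
ee_pos: [0.5666, -0.0798, 0.2056]
eef_rot: [[0.983, 0.181, 0.003], [0.181, -0.983, 0.005], [0.004, -0.004, -1.0]]
wrist_force: [-0.4, -0.6, 0.2]
gripper_width: 0.651
finger_force: 0.0
```

```bash
python3 look.py; python3 -c "
from h import *
go([.4167,.291,.06],-80.6)"
```

```text
tray
  ([500.8, 530.4, 64.6, 36.3, 2.8], 0.0337, np.int32(326), [100.0, 230.0])
  ([416.8, 291.0, 64.3, 35.3, 9.3], 0.0375, np.int32(356), [192.0, 261.0])
  ([414.4, 381.7, 64.0, 36.3, 14.4], 0.0378, np.int32(362), [156.0, 263.0])
  ([262.1, 314.2, 64.7, 34.5, -88.9], 0.034, np.int32(350), [182.0, 324.0])
insert
  ([462.9, -348.6, 190.0, 120.4, -9.0], 0.0587, np.int32(1633), [448.0, 245.0])
on insert
  ([513.9, -322.1, 64.4, 37.2, -10.3], 0.092, np.int32(394), [438.0, 217.0])
  ([503.6, -383.9, 64.3, 36.0, -12.8], 0.092, np.int32(403), [464.0, 220.0])
  ([463.4, -343.8, 59.8, 14.7, 78.0], 0.0933, np.int32(162), [449.0, 237.0])
shift [  3.67 -39.65  -4.45] yaw opts [0.147, -2.995] | tcp [ 0.5661 -0.0849  0.2052] ydir -79.9 q [ 23.  22. -23.  83.   9.  76. -80.] grip 0.646 ff 0.0 F [ 0.4 -0.3 -0.1] t 37.3
shift [ -8.13 -39.63  14.53] yaw opts [0.013, -3.129] | tcp [ 0.5661 -0.0849  0.2052] ydir -79.9 q [ 23.  22. -23.  83.   9.  76. -80.] grip 0.646 ff 0.0 F [ 0.4 -0.3 -0.1] t 37.3
```

Call:
jog_arm --commands '[{"xyz": [-1, -5, 0], "yaw": 0, "fingers": 0.35}, {"xyz": [-2, -10, 0], "yaw": 0, "fingers": 0.35}, {"xyz": [-3, -15, 0], "yaw": 0.01, "fingers": 0.35}, {"xyz": [-4.1, -20, 0], "yaw": 0.01, "fingers": 0.35}, {"xyz": [-5.1, -25, 0], "yaw": 0.01, "fingers": 0.35}, {"xyz": [-6.1, -30, 0], "yaw": 0.01, "fingers": 0.35}, {"xyz": [-7.2, -35, 0], "yaw": 0.01, "fingers": 0.35}, {"xyz": [-8.1, -39.5, 2], "yaw": 0.01, "fingers": 0.35}, {"xyz": [-8.1, -39.5, 8], "yaw": 0.01, "fingers": 0.35}, {"xyz": [-8.1, -39.5, 13], "yaw": 0.01, "fingers": 0.35}, {"xyz": [-8.1, -39.5, 14.5], "yaw": 0.01, "fingers": 0.35}, {"xyz": [-8.1, -39.5, 14.5], "yaw": 0.01, "fingers": 0.35}]'

```text
clock: 38.78
ee_pos: [0.4203, 0.2861, 0.0591]
eef_rot: [[0.988, 0.155, 0.0], [0.155, -0.988, -0.001], [-0.0, 0.001, -1.0]]
wrist_force: [-0.0, -0.1, 0.3]
gripper_width: 0.649
finger_force: 0.0
```

```bash
python3 -c "
from tr import *
go([.4168,.291,-.003],-80.6)"
```

```text
tray
  ([500.7, 530.2, 64.9, 36.6, 2.6], 0.0335, np.int32(326), [100.0, 230.0])
  ([261.5, 318.3, 55.6, 31.9, 89.0], 0.0339, np.int32(237), [178.0, 325.0])
shift [-0.38 -0.44  6.33] yaw opts [-0.008, 3.134] | tcp [0.4211 0.2872 0.0603] ydir -81.1 q [ -11.   25.  -33.  104.   16.   56. -131.] grip 0.651 ff 0.0 F [ 0.1 -0.2  0.9] t 38.8
```

Call:
jog_arm --commands '[{"xyz": [-0.36, -0.42, 1.5], "yaw": -0.008, "fingers": 0.35}, {"xyz": [-0.36, -0.42, 3.5], "yaw": -0.008, "fingers": 0.35}, {"xyz": [-0.36, -0.42, 5.2], "yaw": -0.008, "fingers": 0.35}, {"xyz": [-0.36, -0.42, 6.2], "yaw": -0.008, "fingers": 0.35}, {"xyz": [-0.36, -0.42, 6.2], "yaw": -0.008, "fingers": 0.35}, {"xyz": [-0.36, -0.42, 6.2], "yaw": -0.008, "fingers": 1}, {"xyz": [-0.36, -0.42, 6.2], "yaw": -0.008, "fingers": 1}, {"xyz": [-0.36, -0.42, 6.2], "yaw": -0.008, "fingers": 1}, {"xyz": [-0.36, -0.42, 6.2], "yaw": -0.008, "fingers": 1}]'

```text
clock: 39.95
ee_pos: [0.416, 0.2913, -0.0023]
eef_rot: [[0.986, 0.165, 0.002], [0.165, -0.986, 0.001], [0.002, -0.001, -1.0]]
wrist_force: [0.5, -0.2, 5.8]
gripper_width: 0.385
finger_force: 61.2
```

Call:
jog_arm --commands '[{"xyz": [0, 0, -1], "yaw": 0, "fingers": 1}, {"xyz": [0, 0, -4], "yaw": 0, "fingers": 1}, {"xyz": [0, 0, -8], "yaw": 0, "fingers": 1}, {"xyz": [0, 0, -13], "yaw": 0, "fingers": 1}, {"xyz": [0, 0, -18], "yaw": 0, "fingers": 1}, {"xyz": [0, 0, -20], "yaw": 0, "fingers": 1}, {"xyz": [0, 0, -20], "yaw": 0, "fingers": 1}]'

```text
clock: 40.83
ee_pos: [0.4157, 0.2911, 0.1982]
eef_rot: [[0.986, 0.165, 0.003], [0.165, -0.986, 0.001], [0.003, -0.001, -1.0]]
wrist_force: [0.3, 0.5, -1.5]
gripper_width: 0.388
finger_force: 60.4
```

```bash
python3 -c "
from h import *
go([*pk(3),.2],-102.4)"
```

```text
shift [-11.15  64.79  -0.27] yaw opts [0.382, -2.759] | tcp [0.4157 0.2911 0.1982] ydir -80.5 q [  -8.   16.  -36.   93.   10.   73. -126.] grip 0.388 ff 60.4 F [ 0.3  0.5 -1.5] t 40.8
```

Call:
jog_arm --commands '[{"xyz": [-0.5, 3, 0], "yaw": 0.02, "fingers": 1}, {"xyz": [-1.5, 8.5, 0], "yaw": 0.05, "fingers": 1}, {"xyz": [-2.5, 14.5, 0], "yaw": 0.09, "fingers": 1}, {"xyz": [-3.5, 20.5, 0], "yaw": 0.13, "fingers": 1}, {"xyz": [-4.6, 26.5, 0], "yaw": 0.17, "fingers": 1}, {"xyz": [-5.6, 32.5, 0], "yaw": 0.21, "fingers": 1}, {"xyz": [-6.6, 38.5, 0], "yaw": 0.25, "fingers": 1}, {"xyz": [-7.7, 44.5, 0], "yaw": 0.29, "fingers": 1}, {"xyz": [-8.7, 50.5, 0], "yaw": 0.33, "fingers": 1}, {"xyz": [-9.7, 56.5, 0], "yaw": 0.36, "fingers": 1}, {"xyz": [-10.6, 61.5, 0], "yaw": 0.382, "fingers": 1}, {"xyz": [-11.15, 64.8, 0], "yaw": 0.382, "fingers": 1}]'

```text
clock: 42.32
ee_pos: [0.4096, -0.3691, 0.1941]
eef_rot: [[0.976, -0.218, -0.005], [-0.218, -0.976, 0.002], [-0.005, -0.001, -1.0]]
wrist_force: [1.0, 0.8, -1.4]
gripper_width: 0.385
finger_force: 60.3
```

Call:
jog_arm --commands '[{"xyz": [0, 0, 3], "yaw": 0, "fingers": 1}, {"xyz": [0, 0, 6.5], "yaw": 0, "fingers": 1}, {"xyz": [0, 0, 8.5], "yaw": 0, "fingers": 1}, {"xyz": [0, 0, 8.5], "yaw": 0, "fingers": 1}, {"xyz": [0, 0, 8.5], "yaw": 0, "fingers": 1}]'

```text
clock: 42.95
ee_pos: [0.4121, -0.3669, 0.1117]
eef_rot: [[0.977, -0.214, -0.0], [-0.214, -0.977, 0.0], [-0.0, -0.0, -1.0]]
wrist_force: [0.6, 0.2, -0.2]
gripper_width: 0.381
finger_force: 60.4
```

```bash
python3 held.py 3
```

```text
shift [ 0.05 -0.07  5.77] yaw opts [0.0, -3.141] | tcp [ 0.4121 -0.3669  0.1117] ydir -102.4 q [ 43.  22.  -4.  95.   2.  63. -64.] grip 0.381 ff 60.4 F [ 0.6  0.2 -0.2] t 43.0
([439.0, -366.0, 24.0, 14.2, 76.7], 0.1512, np.int32(58), [466.0, 243.0])
([394.3, -357.3, 45.8, 22.4, 73.7], 0.1509, np.int32(221), [466.0, 264.0])
```

Call:
jog_arm --commands '[{"xyz": [0.05, -0.06, 1.5], "yaw": 0, "fingers": 1}, {"xyz": [0.05, -0.06, 3], "yaw": 0, "fingers": 1}, {"xyz": [0.05, -0.06, 4.3], "yaw": 0, "fingers": 1}, {"xyz": [0.05, -0.06, 5.3], "yaw": 0, "fingers": 1}, {"xyz": [0.05, -0.06, 5.95], "yaw": 0, "fingers": 1}, {"xyz": [0.05, -0.06, 5.95], "yaw": 0, "fingers": 1}]'

```text
clock: 43.75
ee_pos: [0.413, -0.3666, 0.0523]
eef_rot: [[0.977, -0.214, 0.0], [-0.214, -0.977, -0.0], [0.0, 0.0, -1.0]]
wrist_force: [-0.6, 0.2, -0.7]
gripper_width: 0.389
finger_force: 60.4
```

Call:
jog_arm --commands '[{"xyz": [0, 0, 0], "yaw": 0, "fingers": 0.48}, {"xyz": [0, 0, 0], "yaw": 0, "fingers": 0.48}, {"xyz": [0, 0, 0], "yaw": 0, "fingers": 0.48}, {"xyz": [0, 0, -1.5], "yaw": 0, "fingers": 0.48}, {"xyz": [0, 0, -5], "yaw": 0, "fingers": 0.48}, {"xyz": [0, 0, -10], "yaw": 0, "fingers": 0.48}, {"xyz": [0, 0, -15], "yaw": 0, "fingers": 0.48}, {"xyz": [0, -6, -15], "yaw": -0.05, "fingers": 0.35}, {"xyz": [0, -12, -15], "yaw": -0.15, "fingers": 0.35}, {"xyz": [0, -18, -15], "yaw": -0.25, "fingers": 0.35}, {"xyz": [1, -24, -15], "yaw": -0.35, "fingers": 0.35}, {"xyz": [2, -30, -15], "yaw": -0.46, "fingers": 0.35}]'

```text
clock: 45.25
ee_pos: [0.4974, -0.0762, 0.2039]
eef_rot: [[0.97, 0.244, 0.003], [0.244, -0.97, -0.001], [0.002, 0.002, -1.0]]
wrist_force: [1.3, 0.5, -0.3]
gripper_width: 0.652
finger_force: 0.0
```

```bash
python3 look.py; python3 -c "
from h import *
go([.4145,.382,.06],-76)"
```

```text
tray
  ([500.6, 530.1, 64.1, 36.2, 3.3], 0.0335, np.int32(329), [100.0, 230.0])
  ([414.5, 382.2, 64.0, 36.1, 13.3], 0.0375, np.int32(358), [156.0, 263.0])
  ([262.2, 314.0, 65.1, 34.3, -89.6], 0.0338, np.int32(350), [182.0, 324.0])
insert
  ([463.7, -344.2, 184.2, 122.9, -12.2], 0.059, np.int32(1739), [438.0, 244.0])
on insert
  ([513.4, -322.2, 64.7, 35.7, -13.6], 0.092, np.int32(396), [438.0, 217.0])
  ([503.7, -384.4, 64.8, 37.0, -11.7], 0.0919, np.int32(407), [464.0, 220.0])
  ([463.5, -344.1, 60.3, 14.4, 78.6], 0.0936, np.int32(158), [449.0, 237.0])
  ([414.9, -366.2, 64.2, 36.9, -13.7], 0.0919, np.int32(420), [459.0, 256.0])
shift [ 12.92 -35.44  -4.23] yaw opts [0.235, -2.907] | tcp [ 0.5005 -0.0636  0.2042] ydir -74.9 q [ 21.  14. -19.  94.   4.  73. -73.] grip 0.652 ff 0.0 F [2.7 6.6 0.4] t 45.3
shift [  3.22 -45.16  14.75] yaw opts [0.02, -3.122] | tcp [ 0.5005 -0.0636  0.2042] ydir -74.9 q [ 21.  14. -19.  94.   4.  73. -73.] grip 0.652 ff 0.0 F [2.7 6.6 0.4] t 45.3
```

Call:
jog_arm --commands '[{"xyz": [0.3, -5, 0], "yaw": 0, "fingers": 0.35}, {"xyz": [0.7, -10.5, 0], "yaw": 0, "fingers": 0.35}, {"xyz": [1.1, -16, 0], "yaw": 0, "fingers": 0.35}, {"xyz": [1.5, -21.5, 0], "yaw": 0, "fingers": 0.35}, {"xyz": [1.9, -27, 0], "yaw": 0, "fingers": 0.35}, {"xyz": [2.2, -32.5, 0], "yaw": 0, "fingers": 0.35}, {"xyz": [2.6, -38, 0], "yaw": 0, "fingers": 0.35}, {"xyz": [3, -43, 0], "yaw": 0, "fingers": 0.35}, {"xyz": [3.2, -46.6, 4], "yaw": 0.007, "fingers": 0.35}, {"xyz": [3.2, -46.6, 10], "yaw": 0.007, "fingers": 0.35}, {"xyz": [3.2, -46.6, 14.5], "yaw": 0.007, "fingers": 0.35}, {"xyz": [3.2, -46.6, 14.5], "yaw": 0.007, "fingers": 0.35}]'

```text
clock: 46.8
ee_pos: [0.4134, 0.3792, 0.0545]
eef_rot: [[0.972, 0.234, -0.006], [0.234, -0.972, -0.006], [-0.007, 0.005, -1.0]]
wrist_force: [0.2, 0.7, -0.2]
gripper_width: 0.648
finger_force: 0.0
```

```bash
python3 -c "
from tr import *
go([.4145,.3822,-.003],-76.4)"
```

```text
tray
shift [-0.04 -0.09  6.03] yaw opts [-0.001, 3.14] | tcp [0.4152 0.3815 0.0573] ydir -76.5 q [ -22.   30.  -31.   95.   18.   59. -135.] grip 0.649 ff 0.0 F [-0.8  0.4  0.7] t 46.9
```

Call:
jog_arm --commands '[{"xyz": [0, 0, 1.5], "yaw": 0, "fingers": 0.35}, {"xyz": [0, 0, 3.5], "yaw": 0, "fingers": 0.35}, {"xyz": [0, 0, 5.2], "yaw": 0, "fingers": 0.35}, {"xyz": [0, 0, 6.1], "yaw": 0, "fingers": 0.35}, {"xyz": [0, 0, 6.1], "yaw": 0, "fingers": 0.35}, {"xyz": [0, 0, 6.1], "yaw": 0, "fingers": 1}, {"xyz": [0, 0, 6.1], "yaw": 0, "fingers": 1}, {"xyz": [0, 0, 6.1], "yaw": 0, "fingers": 1}, {"xyz": [0, 0, 6.1], "yaw": 0, "fingers": 1}]'

```text
clock: 47.98
ee_pos: [0.4159, 0.3831, -0.0027]
eef_rot: [[0.972, 0.235, 0.002], [0.235, -0.972, 0.002], [0.002, -0.001, -1.0]]
wrist_force: [-0.5, -0.0, 5.6]
gripper_width: 0.383
finger_force: 62.5
```

Call:
jog_arm --commands '[{"xyz": [0, 0, -1], "yaw": 0, "fingers": 1}, {"xyz": [0, 0, -4], "yaw": 0, "fingers": 1}, {"xyz": [0, 0, -8], "yaw": 0, "fingers": 1}, {"xyz": [0, 0, -13], "yaw": 0, "fingers": 1}, {"xyz": [0, 0, -18], "yaw": 0, "fingers": 1}, {"xyz": [0, 0, -20], "yaw": 0, "fingers": 1}, {"xyz": [0, 0, -20], "yaw": 0, "fingers": 1}]'

```text
clock: 48.85
ee_pos: [0.4156, 0.3829, 0.1979]
eef_rot: [[0.972, 0.235, 0.002], [0.235, -0.972, 0.002], [0.003, -0.001, -1.0]]
wrist_force: [-0.1, -1.0, -2.2]
gripper_width: 0.384
finger_force: 61.8
```

```bash
python3 -c "
from h import *
go([*pk(1),.2],-102.4)"
```

```text
shift [-15.06  67.    -0.35] yaw opts [0.453, -2.688] | tcp [0.4156 0.3829 0.1979] ydir -76.4 q [ -21.   23.  -33.   85.   13.   76. -131.] grip 0.384 ff 61.8 F [-0.1 -1.  -2.2] t 48.9
```

Call:
jog_arm --commands '[{"xyz": [-0.8, 3.5, 0], "yaw": 0.02, "fingers": 1}, {"xyz": [-2.1, 9.5, 0], "yaw": 0.06, "fingers": 1}, {"xyz": [-3.5, 15.5, 0], "yaw": 0.1, "fingers": 1}, {"xyz": [-4.8, 21.5, 0], "yaw": 0.14, "fingers": 1}, {"xyz": [-6.2, 27.5, 0], "yaw": 0.18, "fingers": 1}, {"xyz": [-7.5, 33.5, 0], "yaw": 0.23, "fingers": 1}, {"xyz": [-8.9, 39.5, 0], "yaw": 0.28, "fingers": 1}, {"xyz": [-10.2, 45.5, 0], "yaw": 0.33, "fingers": 1}, {"xyz": [-11.6, 51.5, 0], "yaw": 0.38, "fingers": 1}, {"xyz": [-12.9, 57.5, 0], "yaw": 0.42, "fingers": 1}, {"xyz": [-14.2, 63, 0], "yaw": 0.453, "fingers": 1}, {"xyz": [-15.06, 67, 0], "yaw": 0.453, "fingers": 1}]'

```text
clock: 50.35
ee_pos: [0.4236, -0.3068, 0.1938]
eef_rot: [[0.976, -0.218, -0.004], [-0.218, -0.976, 0.002], [-0.005, -0.001, -1.0]]
wrist_force: [0.5, 0.6, -1.5]
gripper_width: 0.38
finger_force: 61.8
```

Call:
jog_arm --commands '[{"xyz": [0, 0, 3], "yaw": 0, "fingers": 1}, {"xyz": [0, 0, 6.5], "yaw": 0, "fingers": 1}, {"xyz": [0, 0, 8.5], "yaw": 0, "fingers": 1}, {"xyz": [0, 0, 8.5], "yaw": 0, "fingers": 1}, {"xyz": [0, 0, 8.5], "yaw": 0, "fingers": 1}]'

```text
clock: 50.98
ee_pos: [0.4259, -0.3044, 0.1112]
eef_rot: [[0.977, -0.215, -0.0], [-0.215, -0.977, 0.0], [-0.0, -0.0, -1.0]]
wrist_force: [0.5, -0.4, -1.2]
gripper_width: 0.384
finger_force: 61.8
```

```bash
python3 held.py 1
```

```text
shift [ 0.04 -0.07  5.72] yaw opts [0.0, -3.141] | tcp [ 0.4259 -0.3044  0.1112] ydir -102.4 q [ 36.  19.  -3.  99.   1.  62. -70.] grip 0.384 ff 61.8 F [ 0.5 -0.4 -1.2] t 51.0
([456.6, -297.8, 18.9, 9.0, -68.3], 0.1503, np.int32(31), [437.0, 238.0])
([406.2, -294.7, 43.8, 25.0, 73.3], 0.1511, np.int32(216), [438.0, 259.0])
```

Call:
jog_arm --commands '[{"xyz": [0.04, -0.06, 1.5], "yaw": 0, "fingers": 1}, {"xyz": [0.04, -0.06, 3], "yaw": 0, "fingers": 1}, {"xyz": [0.04, -0.06, 4.3], "yaw": 0, "fingers": 1}, {"xyz": [0.04, -0.06, 5.3], "yaw": 0, "fingers": 1}, {"xyz": [0.04, -0.06, 5.95], "yaw": 0, "fingers": 1}, {"xyz": [0.04, -0.06, 5.95], "yaw": 0, "fingers": 1}]'

```text
clock: 51.78
ee_pos: [0.4268, -0.3041, 0.0518]
eef_rot: [[0.977, -0.215, 0.0], [-0.215, -0.977, -0.0], [0.0, 0.0, -1.0]]
wrist_force: [0.2, 0.3, -1.9]
gripper_width: 0.386
finger_force: 61.9
```

Call:
jog_arm --commands '[{"xyz": [0, 0, 0], "yaw": 0, "fingers": 0.48}, {"xyz": [0, 0, 0], "yaw": 0, "fingers": 0.48}, {"xyz": [0, 0, 0], "yaw": 0, "fingers": 0.48}, {"xyz": [0, 0, -1.5], "yaw": 0, "fingers": 0.48}, {"xyz": [0, 0, -5], "yaw": 0, "fingers": 0.48}, {"xyz": [0, 0, -10], "yaw": 0, "fingers": 0.48}, {"xyz": [0, 0, -15], "yaw": 0, "fingers": 0.48}, {"xyz": [0, -5, -15], "yaw": -0.15, "fingers": 0.66}, {"xyz": [0, -10, -15], "yaw": -0.3, "fingers": 0.66}, {"xyz": [0, -15, -15], "yaw": -0.45, "fingers": 0.66}, {"xyz": [-1, -20, -15], "yaw": -0.6, "fingers": 0.66}, {"xyz": [-2, -25, -15], "yaw": -0.75, "fingers": 0.66}]'

```text
clock: 53.28
ee_pos: [0.461, -0.0538, 0.2031]
eef_rot: [[0.858, 0.513, 0.002], [0.513, -0.858, -0.001], [0.002, 0.002, -1.0]]
wrist_force: [0.6, 0.6, -0.2]
gripper_width: 0.335
finger_force: 0.0
```

Call:
jog_arm --commands '[{"xyz": [0, 0, 0], "yaw": -0.15, "fingers": 0.66}, {"xyz": [0, 0, 0], "yaw": -0.3, "fingers": 0.66}, {"xyz": [0, 0, 0], "yaw": -0.45, "fingers": 0.66}, {"xyz": [0, 0, 0], "yaw": -0.6, "fingers": 0.66}, {"xyz": [0, 0, 0], "yaw": -0.75, "fingers": 0.66}, {"xyz": [0, 0, 0], "yaw": -0.9, "fingers": 0.66}, {"xyz": [0, 0, 0], "yaw": -1.01, "fingers": 0.66}, {"xyz": [0, 0, 0], "yaw": -1.01, "fingers": 0.66}]'

```text
clock: 54.28
ee_pos: [0.4609, -0.0555, 0.2028]
eef_rot: [[0.028, 1.0, 0.001], [1.0, -0.028, -0.001], [-0.001, 0.001, -1.0]]
wrist_force: [-0.2, 0.1, 0.1]
gripper_width: 0.342
finger_force: 0.0
```

```bash
python3 look.py t9.png 220,150,500,320 2.8; python3 -c "
from h import *
P=np.load('last.npz')['P']; q=P[(P[...,2]>.056)&(P[...,2]<.072)&(P[...,0]>.4)&(P[...,0]<.447)&(abs(P[...,1])<.08)]; print(len(q),np.median(q,0) if len(q) else '')
go([.426,.0085,.026],-1.7)"
```

```text
tray
  ([501.0, 530.1, 63.9, 36.6, 2.4], 0.0334, np.int32(330), [100.0, 230.0])
  ([262.4, 313.9, 64.5, 34.5, 90.0], 0.0338, np.int32(352), [182.0, 324.0])
insert
  ([464.4, -343.7, 188.4, 124.2, -11.7], 0.0592, np.int32(1389), [440.0, 241.0])
on insert
  ([513.8, -322.2, 64.6, 35.9, -12.9], 0.0919, np.int32(398), [438.0, 216.0])
  ([503.4, -384.0, 65.2, 36.7, -9.9], 0.0921, np.int32(401), [464.0, 220.0])
  ([463.4, -344.3, 60.1, 14.9, 77.4], 0.0935, np.int32(160), [449.0, 237.0])
  ([426.2, -303.1, 64.2, 36.5, -11.2], 0.0921, np.int32(406), [433.0, 252.0])
  ([414.9, -366.0, 64.7, 37.0, -16.1], 0.092, np.int32(414), [459.0, 257.0])
shift [36.92  6.1  -4.75] yaw opts [1.512, -1.629] | tcp [ 0.4608 -0.0556  0.2026] ydir -1.7 q [ 26.   9. -24.  99.   4.  72.  -1.] grip 0.344 ff 0.0 F [0.2 0.2 0.6] t 54.3
256 [0.42577775 0.00586218 0.06593497]
shift [ 6.31 -3.69 17.65] yaw opts [0.001, -3.141] | tcp [ 0.4608 -0.0556  0.2026] ydir -1.7 q [ 26.   9. -24.  99.   4.  72.  -1.] grip 0.344 ff 0.0 F [0.2 0.2 0.6] t 54.3
```

View pics/t9.png

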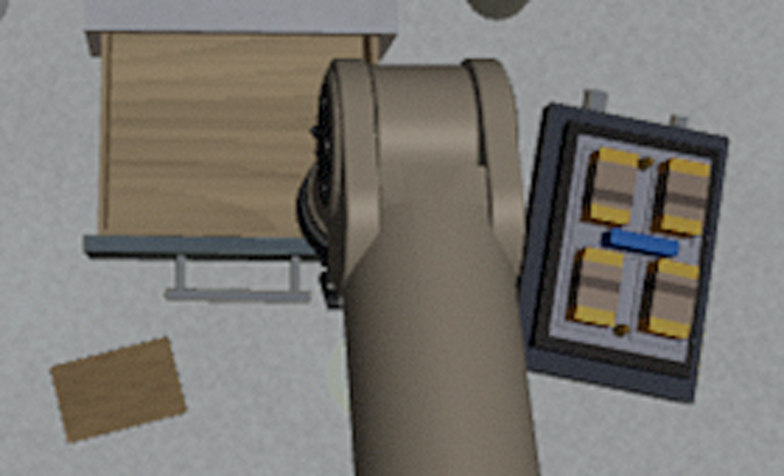

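All four mounts sit in their pockets at about crop (614,186), (684,197), (598,287) and (671,297), with tops at z=0.092. The drawer is still open, with its handle at (237,295). Time to close it.

Call:
jog_arm --commands '[{"xyz": [3.2, -1.9, 0], "yaw": 0, "fingers": 0.66}, {"xyz": [6.3, -3.7, 0], "yaw": 0, "fingers": 0.66}, {"xyz": [6.3, -3.7, 0], "yaw": 0, "fingers": 0.66}, {"xyz": [6.3, -3.7, 5], "yaw": 0, "fingers": 0.66}, {"xyz": [6.3, -3.7, 10], "yaw": 0, "fingers": 0.66}, {"xyz": [6.3, -3.7, 13.5], "yaw": 0, "fingers": 0.66}, {"xyz": [6.3, -3.7, 16], "yaw": 0, "fingers": 0.66}, {"xyz": [6.3, -3.7, 17.6], "yaw": 0, "fingers": 0.66}, {"xyz": [6.3, -3.7, 17.6], "yaw": 0, "fingers": 1}, {"xyz": [6.3, -3.7, 17.6], "yaw": 0, "fingers": 1}, {"xyz": [6.3, -3.7, 17.6], "yaw": 0, "fingers": 1}, {"xyz": [6.3, -3.7, 17.6], "yaw": 0, "fingers": 1}]'

```text
clock: 55.82
ee_pos: [0.4254, 0.0077, 0.0258]
eef_rot: [[0.028, 1.0, 0.0], [1.0, -0.028, -0.001], [-0.001, 0.0, -1.0]]
wrist_force: [0.9, -1.2, -3.2]
gripper_width: 0.103
finger_force: 58.4
```

Call:
jog_arm --commands '[{"xyz": [0, 1, 0], "yaw": 0, "fingers": 1}, {"xyz": [0, 2.5, 0], "yaw": 0, "fingers": 1}, {"xyz": [0, 4.2, 0], "yaw": 0, "fingers": 1}, {"xyz": [0, 6.2, 0], "yaw": 0, "fingers": 1}, {"xyz": [0, 8.2, 0], "yaw": 0, "fingers": 1}, {"xyz": [0, 10.2, 0], "yaw": 0, "fingers": 1}, {"xyz": [0, 12.2, 0], "yaw": 0, "fingers": 1}, {"xyz": [0, 14.2, 0], "yaw": 0, "fingers": 1}, {"xyz": [0, 15.8, 0], "yaw": 0, "fingers": 1}, {"xyz": [0, 16.9, 0], "yaw": 0, "fingers": 1}, {"xyz": [0, 17.6, 0], "yaw": 0, "fingers": 1}, {"xyz": [0, 17.7, 0], "yaw": 0, "fingers": 1}]'

```text
clock: 57.32
ee_pos: [0.6034, 0.0023, 0.0259]
eef_rot: [[0.028, 1.0, 0.002], [1.0, -0.028, -0.002], [-0.001, 0.002, -1.0]]
wrist_force: [-0.2, -4.6, 1.1]
gripper_width: 0.097
finger_force: 59.0
```

Call:
jog_arm --commands '[{"xyz": [0, 0, 0], "yaw": 0, "fingers": 1}, {"xyz": [0, 0, 0], "yaw": 0, "fingers": 1}]'

```text
clock: 57.58
ee_pos: [0.6028, 0.0024, 0.0259]
eef_rot: [[0.028, 1.0, 0.001], [1.0, -0.028, -0.002], [-0.002, 0.002, -1.0]]
wrist_force: [1.7, -5.6, 0.3]
gripper_width: 0.103
finger_force: 58.9
```

Shut. Now I'll release and retreat.

Call:
jog_arm --commands '[{"xyz": [0, 0, 0], "yaw": 0, "fingers": 0.66}, {"xyz": [0, 0, 0], "yaw": 0, "fingers": 0.66}, {"xyz": [0, 0, 0], "yaw": 0, "fingers": 0.66}, {"xyz": [0, 0, -2], "yaw": 0, "fingers": 0.66}, {"xyz": [0, 0, -6], "yaw": 0, "fingers": 0.66}, {"xyz": [0, 0, -12], "yaw": 0, "fingers": 0.66}, {"xyz": [0, 0, -18], "yaw": 0, "fingers": 0.66}, {"xyz": [4, -6, -21], "yaw": 0, "fingers": 0.66}, {"xyz": [8, -12, -21], "yaw": 0, "fingers": 0.66}, {"xyz": [10, -17, -21], "yaw": 0, "fingers": 0.66}, {"xyz": [10, -17, -21], "yaw": 0, "fingers": 0.66}, {"xyz": [10, -17, -21], "yaw": 0, "fingers": 0.66}]'

```text
clock: 59.08
ee_pos: [0.4348, 0.109, 0.2363]
eef_rot: [[0.025, 1.0, 0.002], [1.0, -0.025, -0.001], [-0.001, 0.002, -1.0]]
wrist_force: [-0.2, -0.7, 0.5]
gripper_width: 0.344
finger_force: 0.0
```

```bash
python3 look.py f.png 60,40,500,340 1.8; python3 -c "
from h import *
P=np.load('last.npz')['P']; X,Y,Z=P[...,0],P[...,1],P[...,2]
q=P[(Z>.057)&(Z<.072)&(X>.57)&(X<.622)&(abs(Y)<.1)]; print(len(q),np.median(q,0))
print(*rect(P,(Z>.08)&(Z<.093)&(abs(Y)<.25)&(X>.4)),sep='\n')
for i in range(4): print(pk(i))"
```

```text
tray
  ([500.9, 529.9, 65.2, 36.2, 4.6], 0.0338, np.int32(331), [100.0, 230.0])
  ([261.9, 314.7, 63.3, 34.6, -88.1], 0.0338, np.int32(347), [182.0, 324.0])
insert
  ([464.1, -344.9, 187.7, 124.8, -12.2], 0.0592, np.int32(1384), [440.0, 241.0])
on insert
  ([513.9, -322.4, 64.6, 36.4, -12.1], 0.092, np.int32(396), [438.0, 216.0])
  ([503.8, -384.2, 64.8, 36.6, -12.0], 0.092, np.int32(403), [464.0, 220.0])
  ([463.4, -343.9, 59.8, 14.2, 77.6], 0.0939, np.int32(161), [449.0, 237.0])
  ([426.1, -303.2, 64.5, 36.1, -10.7], 0.092, np.int32(404), [433.0, 252.0])
  ([415.0, -366.3, 64.3, 36.3, -13.5], 0.0917, np.int32(416), [459.0, 257.0])
shift [20.65  9.09 -1.38] yaw opts [1.514, -1.628] | tcp [0.4359 0.1079 0.2361] ydir -1.6 q [ 11.   7. -30.  98.   4.  76. -21.] grip 0.343 ff 0.0 F [-0.2  0.1 -0.3] t 59.1
269 [0.60175784 0.00107113 0.06542569]
([717.4, 237.2, 59.5, 23.8, 0.6], 0.0846, np.int32(179), [211.0, 141.0])
([645.7, 1.5, 271.5, 20.8, 88.4], 0.0869, np.int32(713), [305.0, 168.0])
[ 0.51531012 -0.32331694]
[ 0.42643294 -0.30377603]
[ 0.50156706 -0.38582397]
[ 0.41268988 -0.36628306]
```

View pics/f.png

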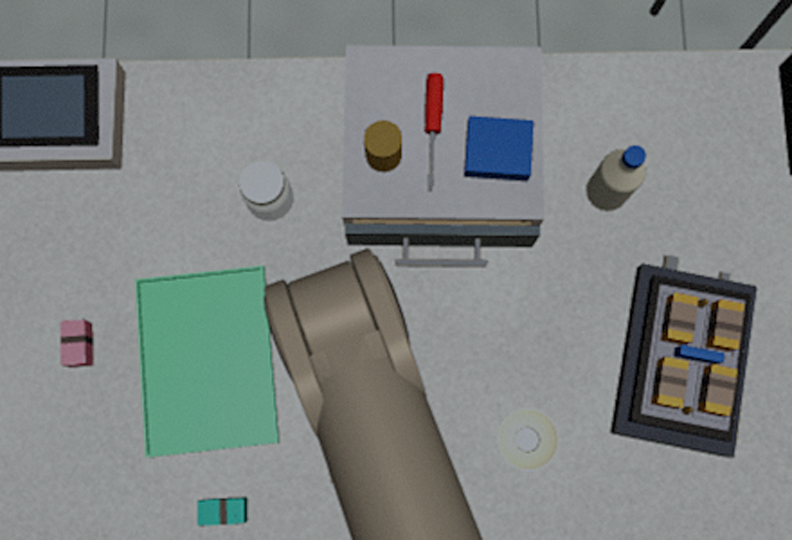

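The picture shows the drawer shut at (440,230) and all four mounts in the insert at (683,318), (728,324), (673,382) and (720,390). The tray is empty, the bystanders in view are where they started, and the arm is clear.

```bash
python3 -c "
from rig import job_done; print(job_done())"
```

```text
the job is handed in; nothing more can be done
None
```

The job is handed in, verdict not shown: in the final camera check the insert lies flush on the stage over both pins, all four mounts lie flat in its pockets, the drawer is shut, and nothing else in view on the bench was moved.

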